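# Fetch the pillow block from behind the oil containers for drilling

### The arm

A 6-joint arm with a two-finger parallel gripper is mounted at the origin on the work surface. World frame = base frame: x ahead of the robot, y to its left, z up, the work surface at z = 0. Lengths are in m, angles in rad, forces in N, time in s.
With the tool pointing down it reaches from about 0.35 to 0.85 m from the base axis. Payload 8.1 kg.
Tool frame: the origin (TCP) lies at the very end of the fingers, on their centre line; the grasp point (between the pads) lies 19 mm behind it (robot.pinch_z is the z of the grasp point in the tool frame, in m); z points along the fingers, y is the direction in which the jaws open and shut (so a half turn about z gives the same grasp; the last joint's range is limited). The gripper opens to 93 mm and grips with 3 to 60 N. Pads are 15 mm wide; open, the fingers measure 128 mm over their backs; the gripper's body (75 mm by 188 mm) begins 65 mm behind the grasp point.
Start: joints at [1.124, 0.13, 1.488, -0, 1.523, -0.085], TCP at [0.212, 0.561, 0.219] pointing down, gripper open.
Joint ranges: [-2.96, 2.96], [-0.89, 2.26], [0.02, 2.5], [-1.34, 4.48], [0, 2.73], [-2.66, 2.66]. Speed limits (rad/s): [2.39, 2.39, 2.79, 3.14, 3.14, 3.14].

### API

Orientations are given as a rotation vector (axis times angle).
In Python, from plant import robot gives the robot as it stands.
- The arm moves only by the tool drive_tool, never from a script. Its argument "steps" is a list of rows, each an object of numbers: "jaw": the opening, from 0 (shut) to 1 (fully open); "tx", "ty", "tz": the shift along the tool's x, y, z scaled (see below); "turn": the turn about the tool's z scaled (see below). A call has 1 to 12 rows; each row is the pose to reach, as a shift and turn from the pose commanded when the call began, along the tool's axes at that moment, turning the shorter way round; what a row does not reach only later rows make up. The controller multiplies each number of a shift by 0.3 m and each number of a turn by 180 degrees. A row lasts 1/10 s, in which the tool goes at most 50 mm and 8.59 degrees, less where a joint would pass 70% of its speed; a pose out of reach is approached as far as the arm can. A call with a number of a shift or a turn outside -1 to 1 is refused whole. A call with a gripper value outside its range is refused whole. The fingers move at their own pace and stop on an object; "force" is the grip in N (left out, the last holds). Time passes only in rows, so rows that repeat a pose let the fingers close. It gives the time, the measured TCP pose, the force and the opening at its end, in the units of the state.
- robot.read_state(): the state, without advancing time (a new reading comes with each control period).
- robot.read_camera(name): name is "scene" or "side" or "wrist"; returns (picture, depth): 420x560x3 uint8, blue, green, red; 420x560 float32, m along the optical axis (not along the pixel's ray), 0 where there is no reading.
- robot.get_calibration(name): a dict with "fx", "fy", "cx", "cy" (pixels), "k1" (the pictures are not rectified: a ray, as slopes to the right and down, at radius r is drawn at 1 + k1 r^2 times it, then the intrinsics apply), "eye" and "attitude" of the camera in the world. Camera axes: x right, y down, z forward; pixel columns grow to the right and rows downward; lengths in m; the calibration is good to about 2 mm. A picture is of the moment at which its call begins: read the wrist's pose just before it. get_calibration takes no time and is no camera call; for the wrist camera it gives the pose at the moment of the call.
- robot.close_job(): hands the job in, once; it reports no verdict.
The state is a dict: "t": time; "q": joint angles; "dq": joint speeds; "joint_torque": joint torques, N m; "tool_pos": TCP position; "orientation": TCP orientation; "force": force on the tool from outside, world axes, zero at the start; "wrist_torque": the same for the moment, N m; "opening": finger opening in m.
Only numpy, scipy, OpenCV 4.12 (cv2) and the standard library are available. Lean on these libraries where they do the work, as an engineer would, in place of code of your own. Each camera call takes 0.05 s, during which the arm holds its last target.

### The job

The pillow block at the back of the green bench tray is to be drilled next, but three oil containers stand close in front of it: first stand all three upright on the drip pan, then set the pillow block flat on its base between the open jaws of the drill vice, lengthwise along the jaws and midway along them. Then put each container back upright in the middle of the very bay of the tray it came from. Set everything down rather than dropping it, never tip a container over, and leave the spanner, the screw jar and the grease tin where they lie.

Things in the scene. Friction and masses are not known exactly. Their poses are not given: they have to be found in the camera images.
- bench_tray: Green steel tray fixed to the bench, 120 (x) x 220 (y) x 25 mm high, floor 3 mm above the bench. Origin: centre of underside; x away from the robot, z up. Dividers (20 mm high, y = -36 and +36 mm, front wall to x = 7 mm) make three front bays 71 mm wide, middles at x = -21, y = -72, 0, 72 mm; each holds one container at the start. One long rear bay behind them, x = 7 to 57 mm.
- squeeze_bottle: White round plastic squeeze bottle, 54 mm diameter, body and sloping shoulder to 107 mm, then a grey ribbed cap 30 mm in diameter from 107 to 136 mm, then a thin pointed nozzle to 166 mm. About 0.24 kg. To be lifted by the cap from above. Origin: centre of the underside, z up. 
- square_tin: Square steel oil tin, 50 x 50 mm, flat top at 118 mm; in the middle of the top a short neck, then a black cap 30 mm in diameter from 125 to 153 mm. About 0.27 kg. To be lifted by the cap from above. Origin: centre of the underside, z up. x and y square to its sides.
- tall_flask: Round bare-aluminium flask, 54 mm diameter to 103 mm, conical shoulder to a 27 mm neck at 133 mm, black cap 30 mm in diameter from 139 to 167 mm. About 0.26 kg. To be lifted by the cap from above. Origin: centre of the underside, z up. 
- pillow_block: Dark cast-iron pillow block: foot 90 (y) x 32 (x) x 14 mm with a bolt hole at each end; on it a round housing 58 mm in diameter, 32 mm thick, 25 mm bore along x, 36 mm up; top at 65 mm. 0.6 to 0.85 kg. Origin: centre of underside, z up. Starts in the rear bay, lengthwise, about 10 mm behind the containers. Grip it from above across the 32 mm faces near the top.
- drip_pan: Bare steel drip pan fixed to the bench, 250 (x) x 130 (y) mm, rim 12 mm high, floor 2 mm above the bench. Origin: centre of underside, x along its length, z up. Side area for the three containers, which fit in a row along x. On either side of the tray.
- drill_vice: Grey drill-press vice fixed to the bench, jaws open. Origin: on the bench under the middle of the bed between the jaws; x the way the jaws close, y along the jaws, z up. Bed 26 mm above the bench; jaw faces at x = -29 and +29 mm, 100 mm long, tops 51 mm up. Screw, end block and T-bar reach to x = -155 mm, up to 52 mm high. On either side of the tray.
- spanner: Loose bystander, not part of the job. Steel spanner about 170 mm long, lying flat on the bench between the robot and the tray. Origin: underside of its middle.
- screw_jar: Loose bystander, not part of the job. Glass jar 60 mm in diameter with a steel lid, 80 mm high, beyond the pan or vice on the left (+y). Origin: centre of the underside.
- grease_tin: Loose bystander, not part of the job. Flat blue tin with a steel lid, 84 mm in diameter, 55 mm high, beyond the pan or vice on the right (-y). Origin: centre of the underside.

How it is judged:
By the outcome, as a careful person would: the job done as asked, in the order asked, and still so for the second after the job is handed in, with the robot touching nothing.
It also fails if it takes over 136 s, if anything falls off the work surface, if the arm or the gripper's body presses on something with over 40 N, if the wrist force passes 120 N, or if a joint passes its speed limit or range.

## Working session

There is one attempt and no reset: what is moved stays moved. The work goes in short steps, Python scripts to look and compute and a tool call to move; the robot and the scene stay as the last step left them, time stands still between calls to the robot, and variables do not carry over. Pictures are saved under pics/ and viewed, and the job is handed in when it is done.

Besides the shell and the picture viewer there is one more tool, called after "Request:" as name(argument=value, ...), one argument or row to a line, values as JSON. drive_tool: Moves the arm, as the interface text tells. Its arguments: {"type":"object","properties":{"steps":{"type":"array"},"force":{"type":"number"}},"required":["steps"]}

```bash
ls -la; mkdir -p pics
cat > h.py <<'E'
import numpy as np, cv2
from scipy.spatial.transform import Rotation as R
from plant import robot
def shot(name,fn):
    c=robot.get_calibration(name); im,d=robot.read_camera(name)
    cv2.imwrite(f'pics/{fn}.png',im); np.savez(f'pics/{fn}.npz',im=im,d=d,**{k:np.array(v) for k,v in c.items()})
    return im,d,c
E
python3 - <<'E'
from h import *
s=robot.read_state(); print(s); print(robot.pinch_z)
for n in ('scene','side'):
    im,d,c=shot(n,n+'0'); print(n,c)
E
```

```text
total 12
drwxr-xr-x  3 agent agent 4096 Dec  6 14:39 .
drwxr-xr-x 23 root  root  4096 Dec  6 14:39 ..
drwxr-xr-x  2 agent agent 4096 Dec  6 14:39 pics
{'t': 0.0, 'q': array([ 1.12357811e+00,  1.31155912e-01,  1.48925702e+00, -2.21173947e-05,
        1.52301210e+00, -8.53806692e-02]), 'dq': array([-0.00121835,  0.00298955,  0.00113974, -0.00181227,  0.00037547,
       -0.00117678]), 'joint_torque': array([ 1.01225865e-03, -5.59816682e+01, -4.91778624e+01,  7.71702966e-02,
        3.49748146e-02, -1.50570631e-04]), 'tool_pos': array([0.21212604, 0.56064474, 0.21760282]), 'orientation': array([-5.65192711e-01, -3.08986377e+00,  2.78556740e-03]), 'force': array([-0.1781238 , -1.05422713,  0.61436481]), 'wrist_torque': array([-0.00082753,  0.0068246 ,  0.01901309]), 'opening': 0.09318511306862041}
-0.0188
scene {'fx': 461.16876172533597, 'fy': 461.16876172533597, 'cx': 275.9115450145749, 'cy': 213.15382791208066, 'k1': 0.006321286583062859, 'eye': array([ 0.89908457, -0.64074847,  0.67063101]), 'attitude': array([-2.23275227, -0.54808631,  0.2440522 ])}
side {'fx': 455.93101889632953, 'fy': 455.93101889632953, 'cx': 282.5652241375701, 'cy': 198.16477118839373, 'k1': 0.05006137801467459, 'eye': array([ 0.07740442, -0.68646406,  0.69808165]), 'attitude': array([-2.16503913,  0.6695178 , -0.31880823])}
```

View pics/scene0.png

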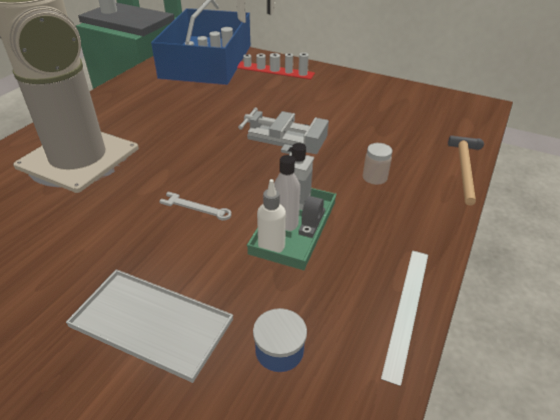

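View pics/side0.png

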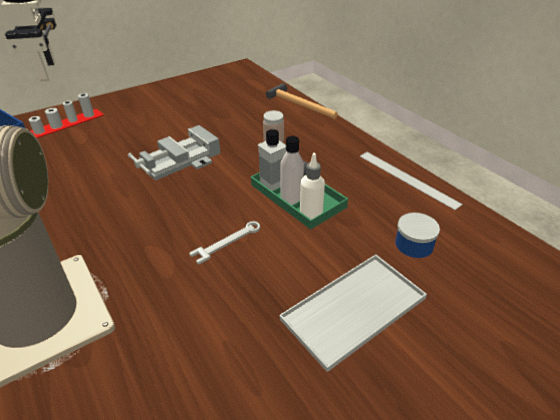

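The pan is on the right (-y) and the vice on the left (+y). In the tray, the square tin is in the +y bay (scene ~300,170), the flask is in the middle (288,195), and the squeeze bottle is in the -y bay (272,220). Next I'll build point clouds.

```bash
cat >> h.py <<'E'
def K(c): return np.array([[c['fx'],0,c['cx']],[0,c['fy'],c['cy']],[0,0,1.]])
def slopes(c,uv):
    uv=np.asarray(uv,float).reshape(-1,1,2)
    return cv2.undistortPoints(uv,K(c),np.array([float(c['k1']),0,0,0])).reshape(-1,2)
def load(fn): return dict(np.load(f'pics/{fn}.npz'))
def ray(c,uv):
    s=slopes(c,uv); d=np.c_[s,np.ones(len(s))]
    return np.array(c['eye']),R.from_rotvec(c['attitude']).apply(d)
def cloud(c):
    v,u=np.mgrid[0:420,0:560]; e,d=ray(c,np.c_[u.ravel(),v.ravel()])
    P=e+d*c['d'].reshape(-1,1); P[c['d'].ravel()==0]=np.nan
    return P.reshape(420,560,3)
def onz(c,uv,z):
    e,d=ray(c,uv); return e+d*((z-e[2])/d[:,2])[:,None]
def tri(c1,uv1,c2,uv2):
    e1,d1=ray(c1,uv1);e2,d2=ray(c2,uv2); out=[]
    for a,b in zip(d1,d2):
        A=np.c_[a,-b]; t=np.linalg.lstsq(A,e2-e1,rcond=None)[0]
        p,q=e1+a*t[0],e2+b*t[1]; out.append(np.r_[(p+q)/2,np.linalg.norm(p-q)])
    return np.array(out)
E
python3 - <<'E'
from h import *
np.set_printoptions(precision=4,suppress=True)
for n in('scene0','side0'):
    c=load(n);P=cloud(c)
    print(n)
    pts={'scene0':[(350,220),(140,250),(280,332),(378,150),(316,200),(272,200)],'side0':[(150,230),(418,226),(273,117),(311,190),(272,137)]}[n]
    for u,v in pts: print((u,v),P[v,u])
    # top-down map
    S=900; H=np.full((700,900),0,np.float32)
    img=np.zeros((700,900,3),np.uint8)
    Q=P.reshape(-1,3); col=c['im'].reshape(-1,3)
    ok=np.isfinite(Q[:,0])&(Q[:,0]>.2)&(Q[:,0]<.9)&(Q[:,1]>-.45)&(Q[:,1]<.45)&(Q[:,2]<.2)
    Q=Q[ok];col=col[ok]; o=np.argsort(Q[:,2]);Q=Q[o];col=col[o]
    r=((.9-Q[:,0])*1000).astype(int).clip(0,699); k=((.45-Q[:,1])*1000).astype(int).clip(0,899)
    for dr in(0,1):
        for dk in (0,1): img[(r+dr).clip(0,699),(k+dk).clip(0,899)]=col
    cv2.imwrite(f'pics/top_{n}.png',cv2.resize(img,(770,599)))
E
```

```text
scene0
(350, 220) [0.6997 0.0981 0.001 ]
(140, 250) [ 0.3558 -0.1854  0.0011]
(280, 332) [ 0.7117 -0.261   0.0551]
(378, 150) [0.6949 0.2693 0.0808]
(316, 200) [0.6348 0.0524 0.0658]
(272, 200) [ 0.5945 -0.0658  0.1362]
side0
(150, 230) [ 0.2578  0.1088 -0.0012]
(418, 226) [ 0.7098 -0.2591  0.0543]
(273, 117) [0.6906 0.261  0.082 ]
(311, 190) [ 0.5692 -0.0733  0.0924]
(272, 137) [0.5683 0.0778 0.1507]
```

View pics/top_scene0.png

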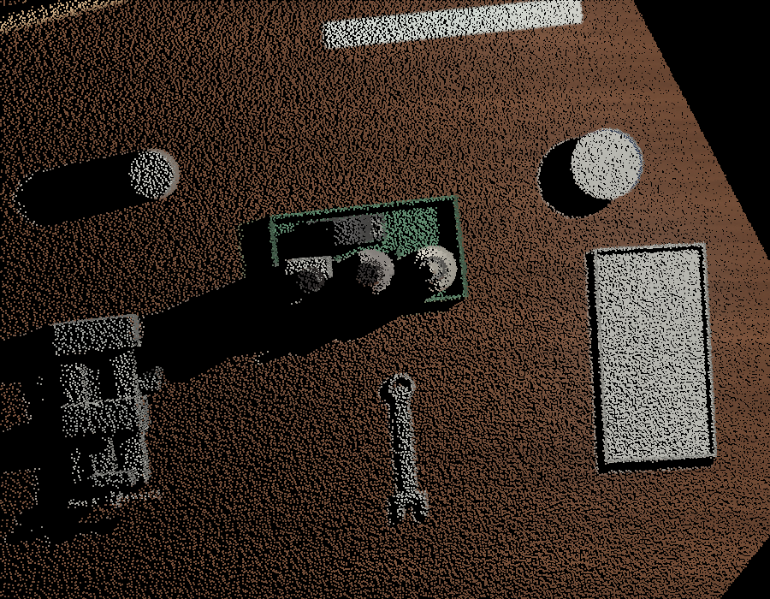

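View pics/top_side0.png

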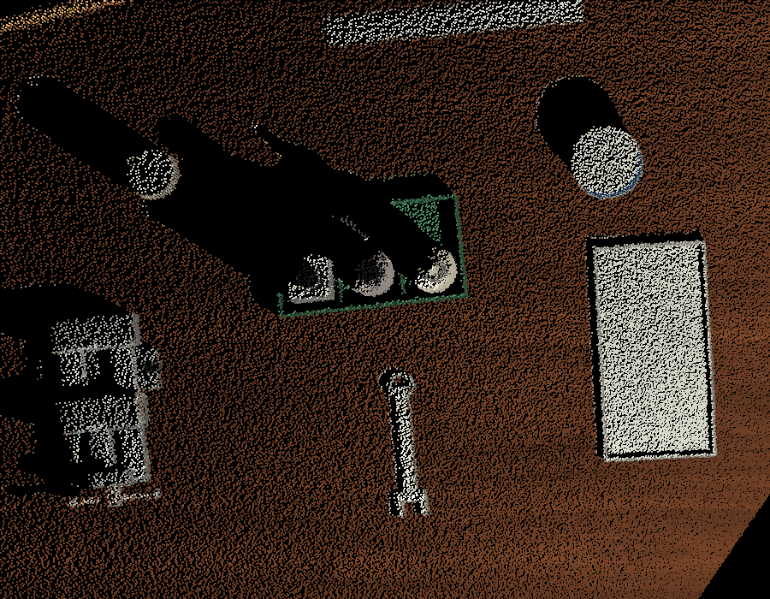

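Both depth clouds agree with the bench at z≈0 and with the stated heights (jar 81 mm, grease tin 55 mm). Now for the precise fits.

```bash
cat >> h.py <<'E'
from scipy.optimize import least_squares
def circ(Q,r,c0):
    f=lambda p: np.hypot(Q[:,0]-p[0],Q[:,1]-p[1])-r
    s=least_squares(f,c0,loss='soft_l1',f_scale=.001); return s.x,np.sqrt(np.mean(f(s.x)**2)),len(Q)
E
python3 - <<'E'
from h import *
np.set_printoptions(precision=4,suppress=True)
C={n:load(n) for n in('scene0','side0')}; P={n:cloud(C[n]).reshape(-1,3) for n in C}
def sel(Q,x,y,z):
    return Q[(Q[:,0]>x[0])&(Q[:,0]<x[1])&(Q[:,1]>y[0])&(Q[:,1]<y[1])&(Q[:,2]>z[0])&(Q[:,2]<z[1])]
specs={'bottlecap':((.55,.63),(-.09,-.02),(.110,.133),.015,(.59,-.06)),
'bottlebody':((.54,.64),(-.11,-.02),(.03,.08),.027,(.59,-.06)),
'flaskcap':((.55,.63),(-.03,.04),(.142,.164),.015,(.59,.01)),
'flaskbody':((.54,.63),(-.03,.05),(.03,.10),.027,(.59,.01)),
'tincap':((.54,.63),(.04,.13),(.128,.150),.015,(.58,.08)),
'jar':((.6,.75),(.2,.35),(.01,.075),.03,(.69,.27)),'grease':((.62,.8),(-.35,-.18),(.01,.05),.042,(.71,-.26))}
for k,(x,y,z,r,c0) in specs.items():
    for n in P:
        Q=sel(P[n],x,y,z)
        if len(Q)<15: print(k,n,len(Q)); continue
        print(k,n,*circ(Q,r,c0),'zmax',np.percentile(sel(P[n],x,y,(0,.2))[:,2],99.5))
# tin top plane
for n in P:
    Q=sel(P[n],(.53,.64),(.03,.14),(.112,.124)); 
    print('tintop',n,len(Q),Q[:,2].mean(),cv2.minAreaRect((Q[:,:2]*1000).astype(np.float32)))
    im=C[n]['im'].reshape(-1,3).astype(int)
    g=(im[:,1]>im[:,2]+25)&(im[:,1]>im[:,0]+8)
    Q=P[n][g]; Q=sel(Q,(.4,.75),(-.2,.25),(.018,.032))
    print('tray rim',n,len(Q),Q[:,2].mean(),cv2.minAreaRect((Q[:,:2]*1000).astype(np.float32)))
    Q=sel(P[n],(.3,.7),(-.45,-.2),(.0085,.018)); print('pan rim',n,len(Q),np.percentile(Q[:,2],[5,50,95]),cv2.minAreaRect((Q[:,:2]*1000).astype(np.float32)))
    Q=sel(P[n],(.3,.7),(-.36,-.27),(-.01,.008));print('pan floor',Q[:,2].mean())
E
```

```text
bottlecap scene0 [ 0.5852 -0.0541] 0.0010385560168218026 151 zmax 0.16726504549535276
bottlecap side0 [ 0.5873 -0.054 ] 0.001235734112638046 120 zmax 0.16528734016717694
bottlebody scene0 [ 0.585  -0.0536] 0.001978859935718032 510 zmax 0.16570685885217828
bottlebody side0 [ 0.5877 -0.0534] 0.001185574436239163 408 zmax 0.1647926813154126
flaskcap scene0 [0.5806 0.0196] 0.0011899829705638938 134 zmax 0.17195568511063777
flaskcap side0 [0.5834 0.0198] 0.00131879108911581 107 zmax 0.1708390552224995
flaskbody scene0 [0.59   0.0249] 0.006207252013616613 578 zmax 0.17194005661453937
flaskbody side0 [0.5834 0.0196] 0.0027942127054622463 535 zmax 0.17062656914237048
tincap scene0 [0.573  0.0893] 0.0012125021698948114 110 zmax 0.15808241162441575
tincap side0 [0.5755 0.0892] 0.0012183826832364547 107 zmax 0.1564607871591887
jar scene0 [0.6959 0.2744] 0.001636951005428093 596 zmax 0.08217326364882072
jar side0 [0.6995 0.2747] 0.0017607163853467212 272 zmax 0.08210249370435968
grease scene0 [ 0.7078 -0.2566] 0.0008865242126571696 594 zmax 0.05776419733376295
grease side0 [ 0.7134 -0.2572] 0.00
[... 257 characters left out ...]
9785156), (120.40544128417969, 223.2466583251953), 6.452574253082275)
pan rim scene0 1223 [0.009  0.0138 0.0161] ((530.1802978515625, -312.78314208984375), (337.87152099609375, 133.68067932128906), 2.963918447494507)
pan floor 0.002120190934809925
tintop side0 241 0.11923694136847784 ((576.57275390625, 75.98484802246094), (53.567813873291016, 81.7697982788086), 8.253366470336914)
tray rim side0 500 0.023893811351638466 ((601.8186645507812, 20.015159606933594), (124.56376647949219, 223.2567901611328), 6.2831645011901855)
pan rim side0 1066 [0.0092 0.0133 0.0159] ((529.8138427734375, -311.59326171875), (336.10736083984375, 137.81199645996094), 4.621447563171387)
pan floor 0.0017575267981474584
```

Run:
```python
import cv2
a=cv2.imread('pics/scene0.png');b=cv2.imread('pics/side0.png')
cv2.imwrite('pics/c1.png',cv2.resize(a[90:190,220:360],None,fx=5.5,fy=5.5,interpolation=cv2.INTER_CUBIC))
cv2.imwrite('pics/c2.png',cv2.resize(b[110:200,110:240],None,fx=6,fy=6,interpolation=cv2.INTER_CUBIC))
```

```text
(no output)
```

View pics/c1.png

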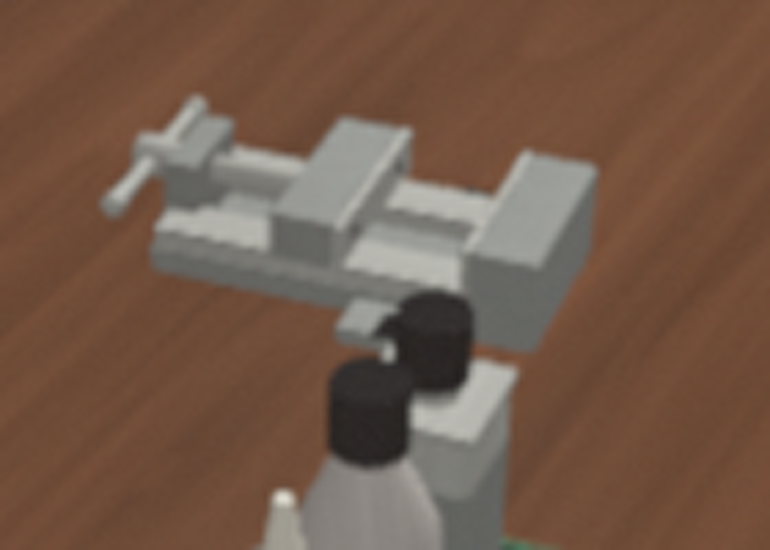

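View pics/c2.png

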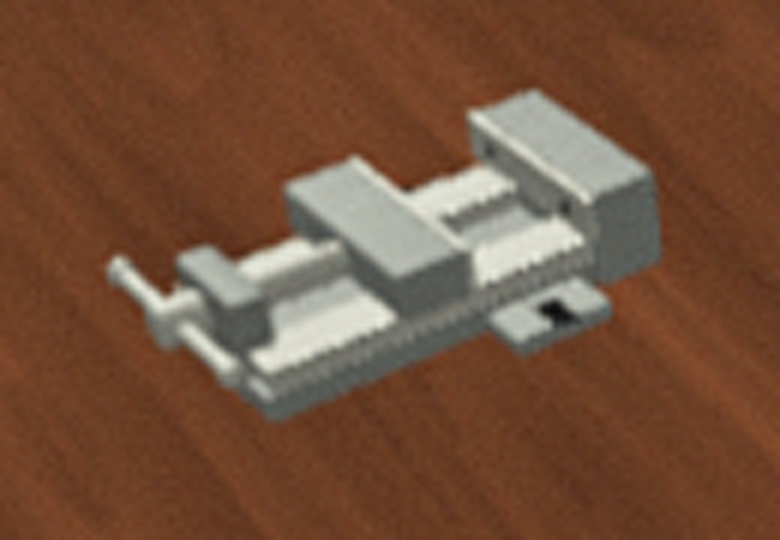

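Run:
```python
from h import *
np.set_printoptions(precision=4,suppress=True)
s=robot.read_state(); Rt=R.from_rotvec(s['orientation']); print(Rt.as_matrix())
c=robot.get_calibration('wrist'); Rc=R.from_rotvec(c['attitude'])
print('cam off in tool',Rt.inv().apply(c['eye']-s['tool_pos'])); print('cam axes in tool',(Rt.inv()*Rc).as_matrix(), c['fx'],c['cx'],c['cy'],c['k1'])
C={n:load(n) for n in('scene0','side0')}; P={n:cloud(C[n]).reshape(-1,3) for n in C}
def sel(Q,x,y,z):
    return Q[(Q[:,0]>x[0])&(Q[:,0]<x[1])&(Q[:,1]>y[0])&(Q[:,1]<y[1])&(Q[:,2]>z[0])&(Q[:,2]<z[1])]
for n in P:
    Q=sel(P[n],(.3,.65),(-.45,-.2),(.0085,.018)); print('pan rim',n,len(Q),cv2.minAreaRect((Q[:,:2]*1000).astype(np.float32)))
    Q=sel(P[n],(.28,.56),(.2,.45),(.047,.056)); print('jaw tops',n,len(Q),np.median(Q[:,2]))
    for a,b in((.38,.455),(.465,.56)):
        q=Q[(Q[:,0]>a)&(Q[:,0]<b)]; print(a,len(q),cv2.minAreaRect((q[:,:2]*1000).astype(np.float32)))
```

```text
[[-0.9353  0.3539 -0.0007]
 [ 0.3539  0.9353 -0.0014]
 [ 0.0002 -0.0016 -1.    ]]
cam off in tool [ 0.0767  0.0009 -0.165 ]
cam axes in tool [[ 0.     -0.9621 -0.2727]
 [ 1.      0.0002 -0.0006]
 [ 0.0006 -0.2727  0.9621]] 361.23071870695213 272.137054536783 210.05974114258748 0.01676199061987413
pan rim scene0 1199 ((487.9296875, -314.9524841308594), (253.233642578125, 133.69552612304688), 3.041351795196533)
jaw tops scene0 708 0.051481304915455606
0.38 298 ((414.1164245605469, 326.0644226074219), (39.01324462890625, 103.62369537353516), 6.0961012840271)
0.465 317 ((508.9581604003906, 337.8198547363281), (38.93265151977539, 102.19637298583984), 7.942967414855957)
pan rim side0 965 ((490.0351257324219, -315.2960510253906), (254.2813720703125, 134.56954956054688), 3.5946760177612305)
jaw tops side0 727 0.05102434671340672
0.38 326 ((416.7078857421875, 329.31787109375), (40.09928894042969, 108.0178451538086), 6.331456661224365)
0.465 281 ((510.3806457519531, 338.58319091796875), (38.55876922607422, 102.98551940917969), 5.40486478805542)
```

```bash
cat >> h.py <<'E'
def plan(xyz,th=None):
    s=robot.read_state(); Rt=R.from_rotvec(s['orientation']).as_matrix()
    d=Rt.T@(np.array(xyz)-s['tool_pos'])/.3
    cur=np.degrees(np.arctan2(Rt[1,0],Rt[0,0])); out=f"t={s['t']:.2f} pos={np.round(s['tool_pos'],4)} th={cur:.2f} open={s['opening']*1000:.1f} F={np.round(s['force'],1)}\n tx={d[0]:.4f} ty={d[1]:.4f} tz={d[2]:.4f}"
    if th is not None:
        dt=(th-cur+180)%360-180; out+=f" turn={-dt/180:.4f}"
    print(out)
E
python3 -c "
from h import *
plan((.45,.36,.26),96.4)"
```

```text
t=0.10 pos=[0.2121 0.5607 0.2177] th=159.27 open=92.8 F=[-0.3  0.3  0.2]
 tx=-0.9784 ty=-0.3453 tz=-0.1406 turn=0.3493
```

Request:
drive_tool(
  steps=[
    {"tx":-0.978,"ty":-0.345,"tz":-0.141,"turn":0.349,"jaw":1},
    {"tx":-0.978,"ty":-0.345,"tz":-0.141,"turn":0.349,"jaw":1},
    {"tx":-0.978,"ty":-0.345,"tz":-0.141,"turn":0.349,"jaw":1},
    {"tx":-0.978,"ty":-0.345,"tz":-0.141,"turn":0.349,"jaw":1},
    {"tx":-0.978,"ty":-0.345,"tz":-0.141,"turn":0.349,"jaw":1},
    {"tx":-0.978,"ty":-0.345,"tz":-0.141,"turn":0.349,"jaw":1},
    {"tx":-0.978,"ty":-0.345,"tz":-0.141,"turn":0.349,"jaw":1},
    {"tx":-0.978,"ty":-0.345,"tz":-0.141,"turn":0.349,"jaw":1},
    {"tx":-0.978,"ty":-0.345,"tz":-0.141,"turn":0.349,"jaw":1},
    {"tx":-0.978,"ty":-0.345,"tz":-0.141,"turn":0.349,"jaw":1},
  ],
)

```text
t: 1.1
tool_pos: [0.4498, 0.3605, 0.2605]
orientation: [-2.09, -2.345, 0.001]
force: [0.5, -0.7, -0.0]
opening: 0.0928
```

Run:
```python
from h import *
np.set_printoptions(precision=4,suppress=True)
s=robot.read_state(); print(s['dq'])
im,d,c=shot('wrist','w_vice')
plan((.595,.03,.30),96.4)
```

```text
[ 0.0113 -0.0031  0.0021 -0.0001  0.0006 -0.0022]
t=1.15 pos=[0.4497 0.3607 0.2606] th=96.58 open=93.3 F=[0.1 0.4 0.2]
 tx=-1.1507 ty=0.3548 tz=-0.1314 turn=0.0010
```

View pics/w_vice.png

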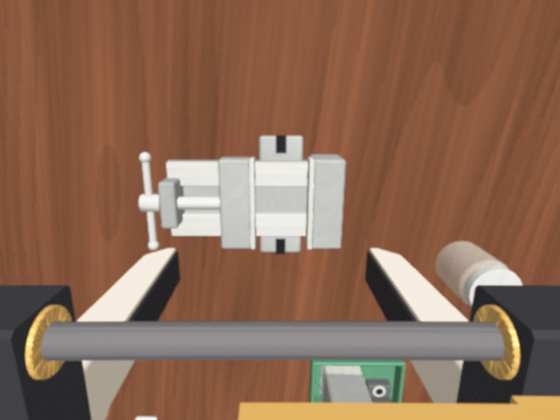

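The wrist view shows the vice's jaw tops at rows 157–248, with inner jaw edges at about cols 254 and 309. I'll enlarge that area and fit it.

Run:
```python
from h import *
im=cv2.imread('pics/w_vice.png')
cv2.imwrite('pics/c3.png',cv2.resize(im[130:260,205:360],None,fx=4.5,fy=4.5,interpolation=cv2.INTER_CUBIC))
```

```text
(no output)
```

View pics/c3.png

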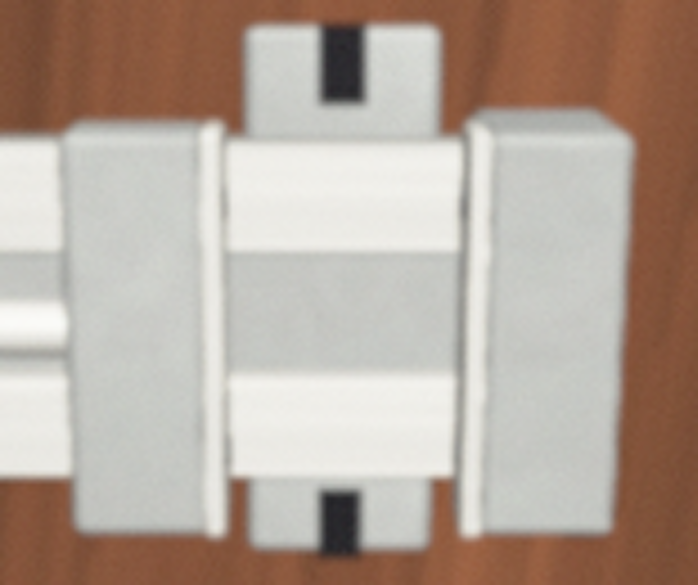

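Request:
drive_tool(
  steps=[
    {"tx":-1,"ty":0.35,"tz":-0.13,"jaw":1},
    {"tx":-1,"ty":0.35,"tz":-0.13,"jaw":1},
    {"tx":-1,"ty":0.35,"tz":-0.13,"jaw":1},
    {"tx":-1,"ty":0.35,"tz":-0.13,"jaw":1},
    {"tx":-1,"ty":0.35,"tz":-0.13,"jaw":1},
    {"tx":-1,"ty":0.35,"tz":-0.13,"jaw":1},
    {"tx":-1,"ty":0.35,"tz":-0.13,"jaw":1},
    {"tx":-1,"ty":0.35,"tz":-0.13,"jaw":1},
    {"tx":-1,"ty":0.35,"tz":-0.13,"jaw":1},
  ],
)

```text
schema error: expected keys jaw, tx, ty, tz, turn
```

Run:
```python
from h import *
im,d,c=shot('wrist','w_tray')
plan((.5863,-.054,.30),96.4)
```

```text
t=1.20 pos=[0.4496 0.3608 0.2606] th=96.58 open=92.7 F=[ 0.5  0.5 -0. ]
 tx=-1.4260 ty=0.2942 tz=-0.1312 turn=0.0010
```

View pics/w_tray.png

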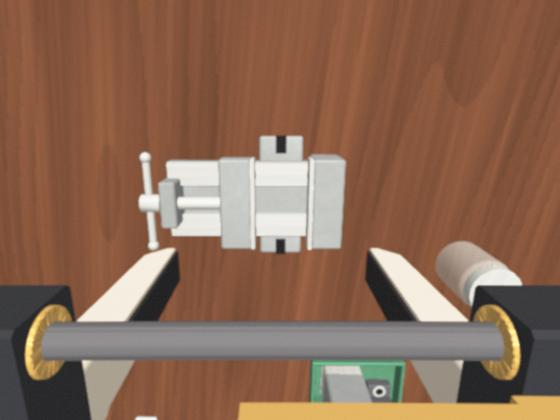

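Run:
```python
from h import *
np.set_printoptions(precision=4,suppress=True)
c=load('w_vice')
f=lambda x,y:(205+(x+.5)/4.5-.5,130+(y+.5)/4.5-.5)
uv=[f(226,123),f(227,536),f(465,123),f(459,536)]
q=onz(c,uv,.051);print(q)
print('centre',q.mean(0),'gap',np.linalg.norm(q[0]-q[2]),np.linalg.norm(q[1]-q[3]),'len',np.linalg.norm(q[0]-q[1]))
a=q[0]-q[1];b=q[2]-q[3];print(np.degrees(np.arctan2(-a[0],a[1])),np.degrees(np.arctan2(-b[0],b[1])))
x=(q[2]+q[3]-q[0]-q[1]);print(np.degrees(np.arctan2(x[1],x[0])))
P=cloud(c)
for u,v in uv: u,v=int(u),int(v); print(P[v-3:v+4,u-6:u+6,2].max())
print('bed z',np.nanmedian(P[190:215,270:295,2]))
```

```text
[[0.4282 0.3859 0.051 ]
 [0.4388 0.2847 0.051 ]
 [0.4828 0.3922 0.051 ]
 [0.4957 0.2913 0.051 ]]
centre [0.4613 0.3385 0.051 ] gap 0.05490672652589406 0.05726897749972566 len 0.10173476123685565
5.950193009147811 7.28069761455949
6.562651228529557
0.0452998355336624
nan
0.04466806434202486
0.05134600987902643
bed z 0.013361985028210371
```

Request:
drive_tool(
  steps=[
    {"tx":-1,"ty":0.35,"tz":-0.13,"turn":0,"jaw":1},
    {"tx":-1,"ty":0.35,"tz":-0.13,"turn":0,"jaw":1},
    {"tx":-1,"ty":0.35,"tz":-0.13,"turn":0,"jaw":1},
    {"tx":-1,"ty":0.35,"tz":-0.13,"turn":0,"jaw":1},
    {"tx":-1,"ty":0.35,"tz":-0.13,"turn":0,"jaw":1},
    {"tx":-1,"ty":0.35,"tz":-0.13,"turn":0,"jaw":1},
    {"tx":-1,"ty":0.35,"tz":-0.13,"turn":0,"jaw":1},
    {"tx":-1,"ty":0.35,"tz":-0.13,"turn":0,"jaw":1},
    {"tx":-1,"ty":0.35,"tz":-0.13,"turn":0,"jaw":1},
  ],
)

```text
t: 2.1
tool_pos: [0.5879, 0.0747, 0.2996]
orientation: [-2.092, -2.343, 0.0]
force: [0.1, -0.2, 1.0]
opening: 0.0933
```

Run:
```python
from h import *
im,d,c=shot('wrist','w_tray')
plan((.5863,-.054,.30),96.4)
```

```text
t=2.15 pos=[0.5877 0.0754 0.2996] th=96.53 open=92.9 F=[ 0.1  0.7 -0.6]
 tx=-0.4280 ty=-0.0538 tz=-0.0014 turn=0.0007
```

View pics/w_tray.png

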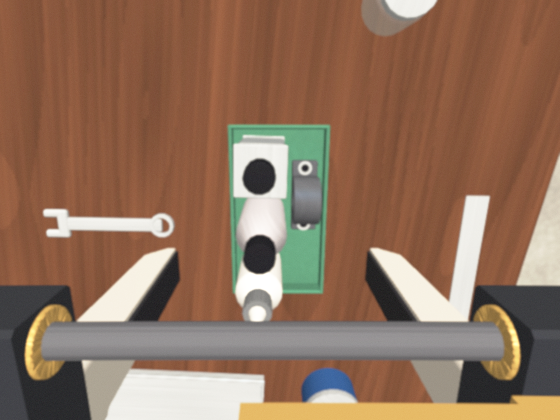

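Wrist view: tray rim corners at about (230,126), (329,125), (323,292) and (232,290). The tin cap is at (260,176), the flask cap at (260,253) and the pillow block at (306,195). I'll enlarge it for exact values.

Run:
```python
from h import *
im=cv2.imread('pics/w_tray.png')
cv2.imwrite('pics/c4.png',cv2.resize(im[115:305,220:340],None,fx=3.1,fy=3.1,interpolation=cv2.INTER_CUBIC))
im=cv2.imread('pics/scene0.png')
cv2.imwrite('pics/c5.png',cv2.resize(im[140:270,240:345],None,fx=4.5,fy=4.5,interpolation=cv2.INTER_CUBIC))
```

```text
(no output)
```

View pics/c4.png

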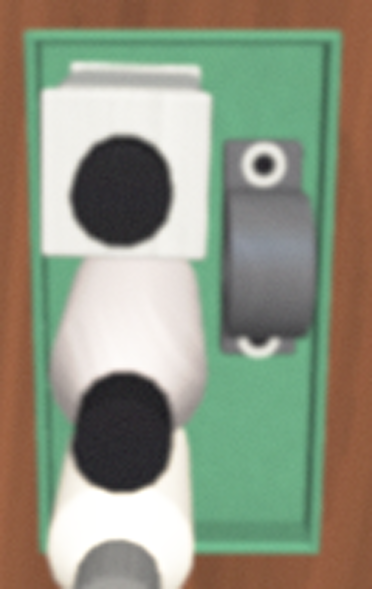

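View pics/c5.png

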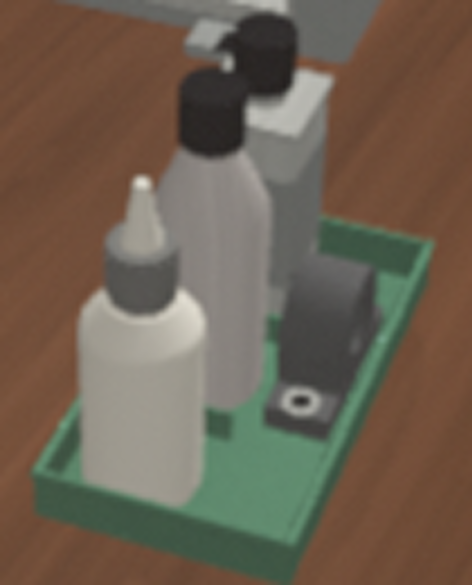

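```bash
cat >> h.py <<'E'
def sel(Q,x,y,z):
    Q=Q.reshape(-1,3); return Q[(Q[:,0]>x[0])&(Q[:,0]<x[1])&(Q[:,1]>y[0])&(Q[:,1]<y[1])&(Q[:,2]>z[0])&(Q[:,2]<z[1])]
E
python3 - <<'E'
from h import *
np.set_printoptions(precision=4,suppress=True)
c=load('w_tray')
f=lambda x,y:(220+(x+.5)/3.1-.5,115+(y+.5)/3.1-.5)
q=onz(c,[f(26,31),f(341,31),f(319,552),f(40,553)],.025);print(q)
print('tray',q.mean(0)); 
for a,b in((0,1),(3,2),(3,0),(2,1)):
    e=q[b]-q[a];print(a,b,np.linalg.norm(e),np.degrees(np.arctan2(e[1],e[0])))
# pair scene tray corners: c5 corners right-front BR (295,548) TR (432,242)
s=load('scene0'); g=lambda x,y:(240+(x+.5)/4.5-.5,140+(y+.5)/4.5-.5)
print('tri BR,TR,BL',tri(c,[f(319,552),f(341,31),f(40,553)],s,[g(293,547),g(432,242),g(36,474)]))
P=cloud(c)
for n,x,y,z in(('tin',(.53,.62),(.05,.13),(.148,.165)),('flask',(.55,.62),(-.02,.06),(.162,.18))):
    Q=sel(P,x,y,z); print(n,len(Q),Q[:,2].mean(), cv2.minEnclosingCircle((Q[:,:2]*1000).astype(np.float32)))
Q=sel(P,(.53,.62),(.03,.14),(.112,.126)); print('tintop',cv2.minAreaRect((Q[:,:2]*1000).astype(np.float32)),Q[:,2].mean())
Q=sel(P,(.605,.66),(-.02,.12),(.045,.08)); print('housing',len(Q),Q[:,2].max(),cv2.minAreaRect((Q[:,:2]*1000).astype(np.float32)))
Q=sel(P,(.60,.66),(-.03,.12),(.010,.08)); print('block',len(Q),cv2.minAreaRect((Q[:,:2]*1000).astype(np.float32)))
# bolt ring centres at z=.017 , c4 (264,165) (259,340?)
print('bolt',onz(c,[f(264,165)],.017)); print('tri bolt scene -y', onz(s,[g(300,402)],.017))
cv=load('w_vice');Pv=cloud(cv)
Q=sel(Pv,(.3,.56),(.22,.45),(.044,.058));print('wrist vice jaw tops',np.median(Q[:,2]))
for a,b in((.38,.445),(.475,.56)):
    k=Q[(Q[:,0]>a)&(Q[:,0]<b)]; print(len(k),cv2.minAreaRect((k[:,:2]*1000).astype(np.float32)))
E
```

```text
[[ 0.529   0.1259  0.025 ]
 [ 0.6486  0.1394  0.025 ]
 [ 0.6735 -0.0803  0.025 ]
 [ 0.5527 -0.0945  0.025 ]]
tray [0.601  0.0226 0.025 ]
0 1 0.12033342135678286 6.4659088101750735
3 2 0.12158698068981412 6.704111177195025
3 0 0.2216422014360338 96.14972306011626
2 1 0.2211333423373969 96.47352279116123
tri BR,TR,BL [[ 0.6728 -0.08    0.0259  0.001 ]
 [ 0.6477  0.1392  0.0267  0.0012]
 [ 0.5536 -0.0934  0.0263  0.0017]]
tin 915 0.15493730589983007 ((574.0404663085938, 90.41986846923828), 14.91064167022705)
flask 884 0.16873908827449985 ((581.9066772460938, 20.832643508911133), 14.951014518737793)
tintop ((575.831787109375, 72.32141876220703), (51.47175598144531, 88.04367065429688), 4.80184268951416) 0.11983198314944883
housing 1265 0.07926187113547573 ((625.5256958007812, 47.8123779296875), (43.74224090576172, 54.290138244628906), 6.402383804321289)
block 2416 ((629.1497192382812, 60.347286224365234), (59.7928581237793, 116.5875015258789), 2.2104554176330566)
bolt [[0.6273 0.0839 0.017 ]]
tri bolt scene -y [[0.6338 0.0119 0.017 ]]
wrist vice jaw tops 0.05003795804825434
3176 ((406.75177001953125, 330.2868347167969), (53.21692657470703, 100.04891204833984), 6.516479969024658)
3159 ((509.5326232910156, 342.0273132324219), (38.091739654541016, 100.15982818603516), 6.523440837860107)
```

Three cameras agree on the tray to about 2 mm: centre (0.601, 0.021), yaw 6.45°. The vice origin is ≈(0.462, 0.335), yaw 6.5°, and the pan centre is (0.489, -0.315), yaw 3.3°. Next is the squeeze bottle: I'll move over its cap, then down.

Request:
drive_tool(
  steps=[
    {"tx":-0.428,"ty":-0.054,"tz":0,"turn":0,"jaw":0.8},
    {"tx":-0.428,"ty":-0.054,"tz":0,"turn":0,"jaw":0.8},
    {"tx":-0.428,"ty":-0.054,"tz":0,"turn":0,"jaw":0.8},
    {"tx":-0.428,"ty":-0.054,"tz":0.2,"turn":0,"jaw":0.8},
    {"tx":-0.428,"ty":-0.054,"tz":0.35,"turn":0,"jaw":0.8},
    {"tx":-0.428,"ty":-0.054,"tz":0.45,"turn":0,"jaw":0.8},
    {"tx":-0.428,"ty":-0.054,"tz":0.45,"turn":0,"jaw":0.8},
  ],
)

```text
t: 2.85
tool_pos: [0.582, -0.0527, 0.1581]
orientation: [-2.084, -2.338, 0.009]
force: [-1.1, 0.6, -0.5]
opening: 0.0743
```

Run:
```python
from h import *
plan((.5863,-.0537,.111),96.45)
im,d,c=shot('scene','s1')
cv2.imwrite('pics/s1c.png',cv2.resize(im[100:270,200:380],None,fx=4,fy=3.5))
```

```text
t=2.85 pos=[ 0.582  -0.0527  0.1581] th=96.59 open=74.3 F=[-1.1  0.6 -0.5]
 tx=-0.0057 ty=0.0156 tz=0.1570 turn=0.0008
```

View pics/s1c.png

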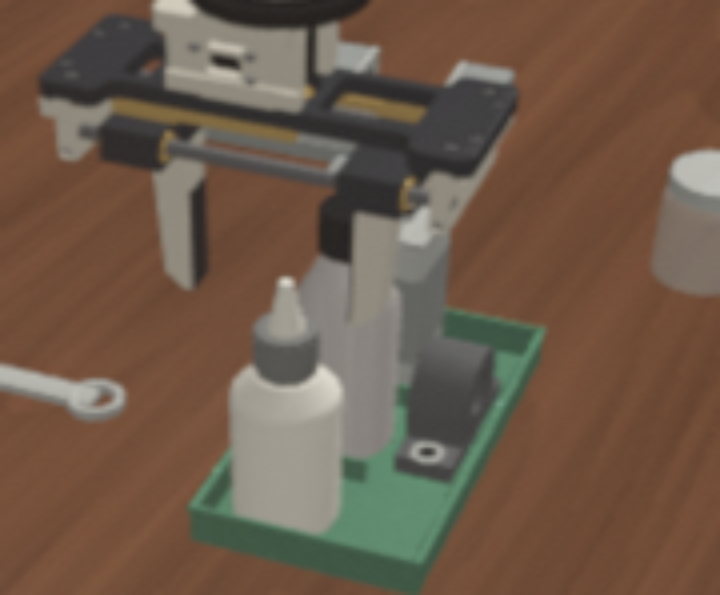

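The scene crop shows the fingers straddling the bottle's nozzle (nozzle tip at ~(287,285)), as intended. I'll let the arm settle before measuring the descent.

Request:
drive_tool(
  steps=[
    {"tx":0,"ty":0,"tz":0,"turn":0,"jaw":0.8},
    {"tx":0,"ty":0,"tz":0,"turn":0,"jaw":0.8},
  ],
)

```text
t: 3.1
tool_pos: [0.5885, -0.0548, 0.1685]
orientation: [2.089, 2.341, 0.004]
force: [-0.3, -0.7, -0.0]
opening: 0.0743
```

Run:
```python
from h import *
plan((.5863,-.0537,.111),96.45)
s=robot.read_state();Rt=R.from_rotvec(s['orientation']).as_matrix();print(Rt[:,2])
```

```text
t=3.10 pos=[ 0.5885 -0.0548  0.1685] th=96.51 open=74.3 F=[-0.3 -0.7 -0. ]
 tx=0.0049 ty=-0.0077 tz=0.1916 turn=0.0003
[ 5.09828547e-03 -8.73308922e-04 -9.99986622e-01]
```

Request:
drive_tool(
  steps=[
    {"tx":0,"ty":-0.005,"tz":0.06,"turn":0,"jaw":0.8},
    {"tx":0,"ty":-0.005,"tz":0.12,"turn":0,"jaw":0.8},
    {"tx":0,"ty":-0.005,"tz":0.16,"turn":0,"jaw":0.8},
    {"tx":0,"ty":-0.005,"tz":0.185,"turn":0,"jaw":0.8},
    {"tx":0,"ty":-0.005,"tz":0.19,"turn":0,"jaw":0.8},
    {"tx":0,"ty":-0.005,"tz":0.19,"turn":0,"jaw":0.8},
    {"tx":0,"ty":-0.005,"tz":0.19,"turn":0,"jaw":0.8},
  ],
)

```text
t: 3.8
tool_pos: [0.5857, -0.0555, 0.109]
orientation: [2.092, 2.342, 0.001]
force: [0.3, 0.7, 0.5]
opening: 0.0746
```

Run:
```python
from h import *
plan((.5863,-.0537,.111),96.45)
im,d,c=shot('scene','s2')
cv2.imwrite('pics/s2c.png',cv2.resize(im[100:270,200:380],None,fx=4,fy=3.5))
im,d,c=shot('side','s2b')
cv2.imwrite('pics/s2d.png',cv2.resize(im[80:240,220:390],None,fx=4,fy=3.5))
```

```text
t=3.80 pos=[ 0.5857 -0.0555  0.109 ] th=96.45 open=74.6 F=[0.3 0.7 0.5]
 tx=0.0057 ty=0.0028 tz=-0.0068 turn=-0.0000
```

View pics/s2c.png

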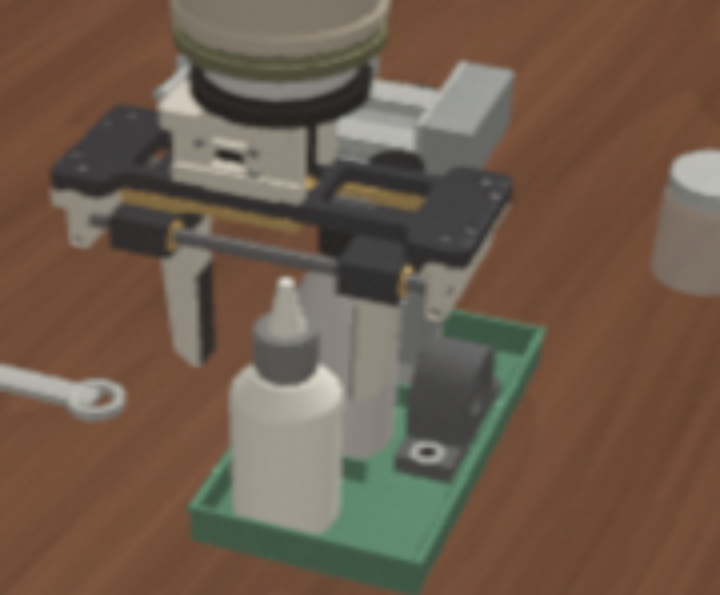

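View pics/s2d.png

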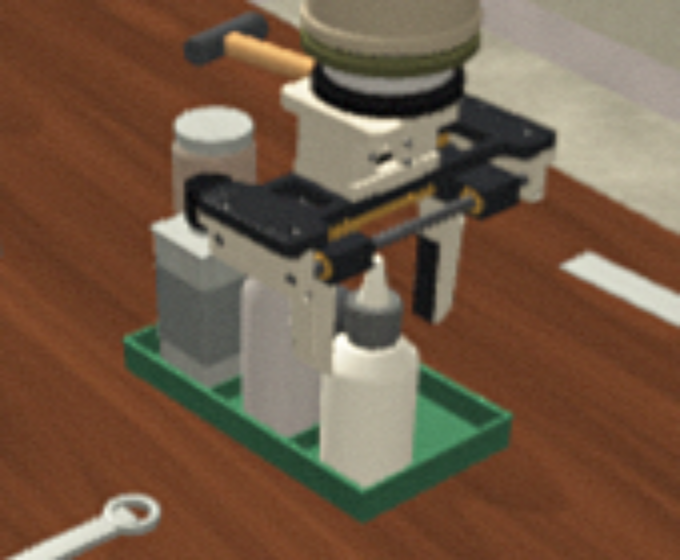

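Both views put the fingertip midpoint on the bottle's cap (scene ~(282,375), side ~(375,333)). Closing now.

Request:
drive_tool(
  steps=[
    {"tx":0.004,"ty":0.003,"tz":-0.007,"turn":0,"jaw":0.6},
    {"tx":0.004,"ty":0.003,"tz":-0.007,"turn":0,"jaw":0.4},
    {"tx":0.004,"ty":0.003,"tz":-0.007,"turn":0,"jaw":0.2},
    {"tx":0.004,"ty":0.003,"tz":-0.007,"turn":0,"jaw":0},
    {"tx":0.004,"ty":0.003,"tz":-0.007,"turn":0,"jaw":0},
    {"tx":0.004,"ty":0.003,"tz":-0.007,"turn":0,"jaw":0},
    {"tx":0.004,"ty":0.003,"tz":-0.007,"turn":0,"jaw":0},
    {"tx":0.004,"ty":0.003,"tz":-0.007,"turn":0,"jaw":0},
  ],
  force=30,
)

```text
t: 4.7
tool_pos: [0.5858, -0.0541, 0.11]
orientation: [-2.093, -2.343, -0.0]
force: [1.2, -0.6, -0.5]
opening: 0.0292
```

Run:
```python
from h import *
plan((.5863,-.0537,.20),96.45)
```

```text
t=4.70 pos=[ 0.5858 -0.0541  0.11  ] th=96.45 open=29.2 F=[ 1.2 -0.6 -0.5]
 tx=0.0011 ty=0.0019 tz=-0.3001 turn=-0.0000
```

Gripped (29.2 mm). Lifting, then carrying to the near end of the pan.

Request:
drive_tool(
  steps=[
    {"tx":0,"ty":0,"tz":-0.03,"turn":0,"jaw":0},
    {"tx":0,"ty":0,"tz":-0.09,"turn":0,"jaw":0},
    {"tx":0,"ty":0,"tz":-0.17,"turn":0,"jaw":0},
    {"tx":0,"ty":0,"tz":-0.24,"turn":0,"jaw":0},
    {"tx":-0.04,"ty":-0.03,"tz":-0.27,"turn":0,"jaw":0},
    {"tx":-0.12,"ty":-0.1,"tz":-0.27,"turn":0,"jaw":0},
    {"tx":-0.22,"ty":-0.18,"tz":-0.27,"turn":0,"jaw":0},
    {"tx":-0.32,"ty":-0.27,"tz":-0.27,"turn":0,"jaw":0},
    {"tx":-0.42,"ty":-0.36,"tz":-0.27,"turn":0,"jaw":0},
    {"tx":-0.52,"ty":-0.45,"tz":-0.27,"turn":0,"jaw":0},
    {"tx":-0.62,"ty":-0.53,"tz":-0.27,"turn":0,"jaw":0},
    {"tx":-0.7,"ty":-0.6,"tz":-0.27,"turn":0,"jaw":0},
  ],
)

```text
t: 5.9
tool_pos: [0.4281, -0.2848, 0.1906]
orientation: [-2.094, -2.341, 0.001]
force: [0.9, 0.6, -3.8]
opening: 0.0294
```

Request:
drive_tool(
  steps=[
    {"tx":-0.05,"ty":-0.04,"tz":0,"turn":0,"jaw":0},
    {"tx":-0.09,"ty":-0.08,"tz":0,"turn":0,"jaw":0},
    {"tx":-0.11,"ty":-0.09,"tz":0,"turn":0,"jaw":0},
    {"tx":-0.11,"ty":-0.09,"tz":0,"turn":0,"jaw":0},
    {"tx":-0.11,"ty":-0.09,"tz":0,"turn":0,"jaw":0},
    {"tx":-0.11,"ty":-0.09,"tz":0,"turn":0,"jaw":0},
  ],
)

```text
t: 6.5
tool_pos: [0.4077, -0.3181, 0.1909]
orientation: [-2.092, -2.344, -0.0]
force: [0.4, 0.5, -2.6]
opening: 0.0294
```

Run:
```python
from h import *
plan((.407,-.3197,.109),96.45)
im,d,c=shot('scene','s3')
```

```text
t=6.50 pos=[ 0.4077 -0.3181  0.1909] th=96.50 open=29.4 F=[ 0.4  0.5 -2.6]
 tx=-0.0052 ty=-0.0030 tz=0.2730 turn=0.0003
```

View pics/s3.png

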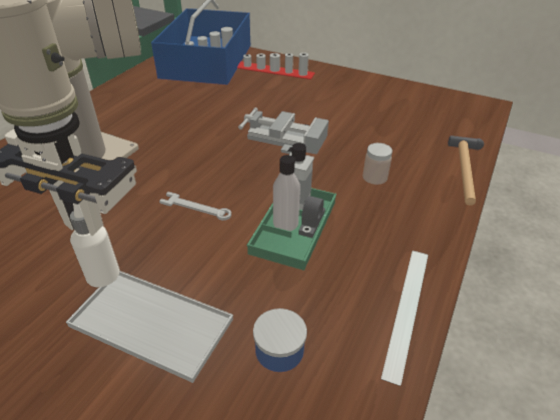

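The bottle hangs over the near end of the pan (scene ~(97,255)), and its measured weight of about 2.6 N matches. Lowering.

Request:
drive_tool(
  steps=[
    {"tx":-0.005,"ty":-0.003,"tz":0.05,"turn":0,"jaw":0},
    {"tx":-0.005,"ty":-0.003,"tz":0.12,"turn":0,"jaw":0},
    {"tx":-0.005,"ty":-0.003,"tz":0.19,"turn":0,"jaw":0},
    {"tx":-0.005,"ty":-0.003,"tz":0.24,"turn":0,"jaw":0},
    {"tx":-0.005,"ty":-0.003,"tz":0.26,"turn":0,"jaw":0},
    {"tx":-0.005,"ty":-0.003,"tz":0.268,"turn":0,"jaw":0},
    {"tx":-0.005,"ty":-0.003,"tz":0.27,"turn":0,"jaw":0},
    {"tx":-0.005,"ty":-0.003,"tz":0.271,"turn":0,"jaw":0},
  ],
)

```text
t: 7.35
tool_pos: [0.4072, -0.3209, 0.1107]
orientation: [2.092, 2.342, -0.0]
force: [-0.6, -0.8, -2.4]
opening: 0.0293
```

Request:
drive_tool(
  steps=[
    {"tx":0,"ty":0,"tz":0.003,"turn":0,"jaw":0},
    {"tx":0,"ty":0,"tz":0.003,"turn":0,"jaw":0},
  ],
)

```text
t: 7.55
tool_pos: [0.407, -0.3207, 0.1094]
orientation: [2.092, 2.342, -0.0]
force: [-0.4, 0.3, -2.9]
opening: 0.0293
```

Request:
drive_tool(
  steps=[
    {"tx":0,"ty":0,"tz":0.003,"turn":0,"jaw":0},
    {"tx":0,"ty":0,"tz":0.003,"turn":0,"jaw":0},
  ],
)

```text
t: 7.75
tool_pos: [0.4071, -0.3208, 0.1089]
orientation: [2.092, 2.342, -0.0]
force: [0.0, 0.8, 3.4]
opening: 0.0297
```

Request:
drive_tool(
  steps=[
    {"tx":0,"ty":0,"tz":0.003,"turn":0,"jaw":0},
    {"tx":0,"ty":0,"tz":0.003,"turn":0,"jaw":0},
  ],
)

```text
t: 7.95
tool_pos: [0.4074, -0.3211, 0.1089]
orientation: [2.091, 2.341, -0.0]
force: [-1.8, 1.9, 11.2]
opening: 0.0295
```

Contact at tip z 0.109, as predicted. I'll relieve the press, open, rise, and head to the flask.

Request:
drive_tool(
  steps=[
    {"tx":0,"ty":0,"tz":-0.004,"turn":0,"jaw":0},
    {"tx":0,"ty":0,"tz":-0.004,"turn":0,"jaw":0.35},
    {"tx":0,"ty":0,"tz":-0.004,"turn":0,"jaw":0.45},
    {"tx":0,"ty":0,"tz":-0.004,"turn":0,"jaw":0.7},
    {"tx":0,"ty":0,"tz":-0.004,"turn":0,"jaw":0.7},
    {"tx":0,"ty":0,"tz":-0.06,"turn":0,"jaw":0.7},
    {"tx":0,"ty":0,"tz":-0.16,"turn":0,"jaw":0.7},
    {"tx":0,"ty":0,"tz":-0.3,"turn":0,"jaw":0.7},
    {"tx":0,"ty":0,"tz":-0.42,"turn":0,"jaw":0.7},
    {"tx":0,"ty":0,"tz":-0.45,"turn":0,"jaw":0.7},
    {"tx":0,"ty":0,"tz":-0.45,"turn":0,"jaw":0.7},
  ],
)

```text
t: 9.05
tool_pos: [0.4075, -0.3212, 0.2441]
orientation: [2.09, 2.34, -0.0]
force: [0.1, -1.0, -1.0]
opening: 0.065
```

Run:
```python
from h import *
plan((.582,.020,.20),96.45)
im,d,c=shot('side','s4')
```

```text
t=9.05 pos=[ 0.4075 -0.3212  0.2441] th=96.45 open=65.0 F=[ 0.1 -1.  -1. ]
 tx=1.0652 ty=0.7054 tz=0.1454 turn=0.0000
```

View pics/s4.png

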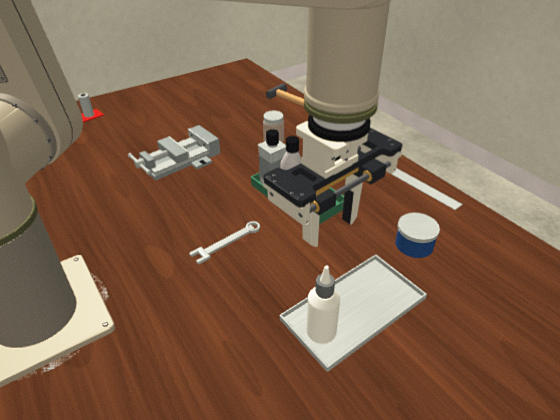

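The bottle stands upright at the near end of the pan (side ~(323,315)). Now to the flask.

Request:
drive_tool(
  steps=[
    {"tx":0.1,"ty":0.07,"tz":0,"turn":0,"jaw":0.8},
    {"tx":0.25,"ty":0.17,"tz":0,"turn":0,"jaw":0.8},
    {"tx":0.38,"ty":0.25,"tz":0,"turn":0,"jaw":0.8},
    {"tx":0.51,"ty":0.34,"tz":0,"turn":0,"jaw":0.8},
    {"tx":0.64,"ty":0.43,"tz":0,"turn":0,"jaw":0.8},
    {"tx":0.76,"ty":0.51,"tz":0,"turn":0,"jaw":0.8},
    {"tx":0.88,"ty":0.59,"tz":0,"turn":0,"jaw":0.8},
    {"tx":0.96,"ty":0.64,"tz":0,"turn":0,"jaw":0.8},
  ],
)

```text
t: 9.9
tool_pos: [0.5646, -0.0097, 0.2389]
orientation: [-2.088, -2.342, 0.003]
force: [-0.4, 0.3, 0.1]
opening: 0.0745
```

Request:
drive_tool(
  steps=[
    {"tx":0.06,"ty":0.04,"tz":0.03,"turn":0,"jaw":0.8},
    {"tx":0.1,"ty":0.06,"tz":0.08,"turn":0,"jaw":0.8},
    {"tx":0.105,"ty":0.065,"tz":0.13,"turn":0,"jaw":0.8},
    {"tx":0.105,"ty":0.065,"tz":0.14,"turn":0,"jaw":0.8},
    {"tx":0.105,"ty":0.065,"tz":0.14,"turn":0,"jaw":0.8},
    {"tx":0.105,"ty":0.065,"tz":0.14,"turn":0,"jaw":0.8},
  ],
)

```text
t: 10.5
tool_pos: [0.5808, 0.0198, 0.2002]
orientation: [2.094, 2.341, -0.0]
force: [0.2, -0.0, 0.3]
opening: 0.0742
```

Run:
```python
from h import *
plan((.582,.020,.140),96.45)
im,d,c=shot('wrist','w5')
```

```text
t=10.50 pos=[0.5808 0.0198 0.2002] th=96.37 open=74.2 F=[ 0.2 -0.   0.3]
 tx=0.0003 ty=0.0041 tz=0.2008 turn=-0.0004
```

View pics/w5.png

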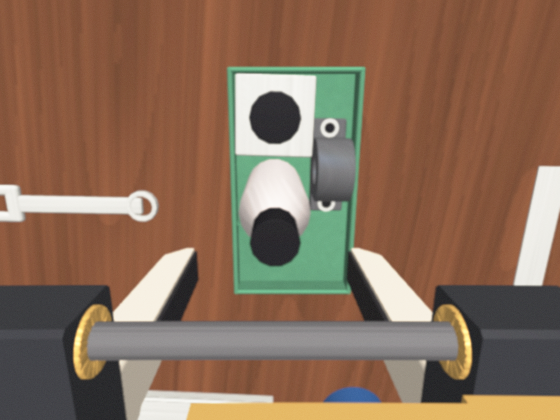

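The wrist view shows the flask cap centred between the fingers (cap col 275, finger middle ~273). Descending and gripping.

Request:
drive_tool(
  steps=[
    {"tx":0,"ty":0.003,"tz":0.05,"turn":0,"jaw":0.7},
    {"tx":0,"ty":0.003,"tz":0.12,"turn":0,"jaw":0.7},
    {"tx":0,"ty":0.003,"tz":0.17,"turn":0,"jaw":0.7},
    {"tx":0,"ty":0.003,"tz":0.195,"turn":0,"jaw":0.6},
    {"tx":0,"ty":0.003,"tz":0.2,"turn":0,"jaw":0.5},
    {"tx":0,"ty":0.003,"tz":0.2,"turn":0,"jaw":0.4},
    {"tx":0,"ty":0.003,"tz":0.2,"turn":0,"jaw":0.2},
    {"tx":0,"ty":0.003,"tz":0.2,"turn":0,"jaw":0},
    {"tx":0,"ty":0.003,"tz":0.2,"turn":0,"jaw":0},
    {"tx":0,"ty":0.003,"tz":0.2,"turn":0,"jaw":0},
    {"tx":0,"ty":0.003,"tz":0.2,"turn":0,"jaw":0},
    {"tx":0,"ty":0.003,"tz":0.2,"turn":0,"jaw":0},
  ],
  force=30,
)

```text
t: 11.75
tool_pos: [0.5824, 0.0209, 0.141]
orientation: [2.092, 2.342, 0.001]
force: [-1.0, 0.9, 6.4]
opening: 0.0293
```

Run:
```python
from h import *
plan((.489,-.315,.225),96.45)
```

```text
t=11.75 pos=[0.5824 0.0209 0.141 ] th=96.45 open=29.3 F=[-1.   0.9  6.4]
 tx=-1.0778 ty=-0.4347 tz=-0.2802 turn=0.0000
```

Request:
drive_tool(
  steps=[
    {"tx":0,"ty":0,"tz":-0.03,"turn":0,"jaw":0},
    {"tx":0,"ty":0,"tz":-0.09,"turn":0,"jaw":0},
    {"tx":0,"ty":0,"tz":-0.17,"turn":0,"jaw":0},
    {"tx":0,"ty":0,"tz":-0.24,"turn":0,"jaw":0},
    {"tx":-0.04,"ty":-0.02,"tz":-0.27,"turn":0,"jaw":0},
    {"tx":-0.12,"ty":-0.05,"tz":-0.27,"turn":0,"jaw":0},
    {"tx":-0.22,"ty":-0.09,"tz":-0.27,"turn":0,"jaw":0},
    {"tx":-0.34,"ty":-0.14,"tz":-0.27,"turn":0,"jaw":0},
    {"tx":-0.46,"ty":-0.19,"tz":-0.27,"turn":0,"jaw":0},
    {"tx":-0.58,"ty":-0.24,"tz":-0.27,"turn":0,"jaw":0},
    {"tx":-0.7,"ty":-0.29,"tz":-0.27,"turn":0,"jaw":0},
    {"tx":-0.82,"ty":-0.33,"tz":-0.27,"turn":0,"jaw":0},
  ],
)

```text
t: 12.95
tool_pos: [0.5092, -0.2365, 0.2203]
orientation: [-2.093, -2.341, 0.001]
force: [0.2, 0.2, -1.8]
opening: 0.0296
```

Request:
drive_tool(
  steps=[
    {"tx":-0.11,"ty":-0.04,"tz":0,"turn":0,"jaw":0},
    {"tx":-0.19,"ty":-0.08,"tz":0,"turn":0,"jaw":0},
    {"tx":-0.24,"ty":-0.1,"tz":0,"turn":0,"jaw":0},
    {"tx":-0.257,"ty":-0.104,"tz":0,"turn":0,"jaw":0},
    {"tx":-0.257,"ty":-0.104,"tz":0,"turn":0,"jaw":0},
    {"tx":-0.257,"ty":-0.104,"tz":0,"turn":0,"jaw":0},
    {"tx":-0.257,"ty":-0.104,"tz":0,"turn":0,"jaw":0},
  ],
)

```text
t: 13.65
tool_pos: [0.4892, -0.3136, 0.2211]
orientation: [-2.091, -2.344, -0.0]
force: [-0.8, -0.3, -1.6]
opening: 0.0294
```

Run:
```python
from h import *
plan((.489,-.315,.140),96.45)
im,d,c=shot('side','s6')
```

```text
t=13.65 pos=[ 0.4892 -0.3136  0.2211] th=96.54 open=29.4 F=[-0.8 -0.3 -1.6]
 tx=-0.0047 ty=-0.0013 tz=0.2702 turn=0.0005
```

View pics/s6.png

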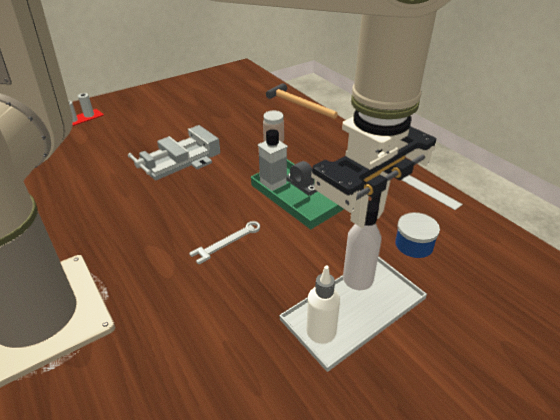

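The flask hangs over the middle of the pan (side ~(362,255)), clear of the bottle. Lowering until contact.

Request:
drive_tool(
  steps=[
    {"tx":-0.002,"ty":-0.001,"tz":0.05,"turn":0,"jaw":0},
    {"tx":-0.002,"ty":-0.001,"tz":0.12,"turn":0,"jaw":0},
    {"tx":-0.002,"ty":-0.001,"tz":0.19,"turn":0,"jaw":0},
    {"tx":-0.002,"ty":-0.001,"tz":0.24,"turn":0,"jaw":0},
    {"tx":-0.002,"ty":-0.001,"tz":0.258,"turn":0,"jaw":0},
    {"tx":-0.002,"ty":-0.001,"tz":0.265,"turn":0,"jaw":0},
    {"tx":-0.002,"ty":-0.001,"tz":0.268,"turn":0,"jaw":0},
    {"tx":-0.002,"ty":-0.001,"tz":0.27,"turn":0,"jaw":0},
  ],
)

```text
t: 14.5
tool_pos: [0.4891, -0.3158, 0.1411]
orientation: [2.092, 2.342, 0.0]
force: [-1.2, 0.1, -1.8]
opening: 0.0295
```

Request:
drive_tool(
  steps=[
    {"tx":0,"ty":0,"tz":0.003,"turn":0,"jaw":0},
    {"tx":0,"ty":0,"tz":0.003,"turn":0,"jaw":0},
  ],
)

```text
t: 14.7
tool_pos: [0.489, -0.3158, 0.1401]
orientation: [2.092, 2.342, 0.0]
force: [-0.7, -0.8, 0.3]
opening: 0.0292
```

Request:
drive_tool(
  steps=[
    {"tx":0,"ty":0,"tz":0.003,"turn":0,"jaw":0},
    {"tx":0,"ty":0,"tz":0.003,"turn":0,"jaw":0},
  ],
)

```text
t: 14.9
tool_pos: [0.4892, -0.3161, 0.14]
orientation: [2.091, 2.341, -0.0]
force: [-0.8, 1.5, 6.6]
opening: 0.0294
```

Contact at 0.140, as expected. Releasing and rising.

Request:
drive_tool(
  steps=[
    {"tx":0,"ty":0,"tz":-0.002,"turn":0,"jaw":0},
    {"tx":0,"ty":0,"tz":-0.002,"turn":0,"jaw":0.35},
    {"tx":0,"ty":0,"tz":-0.002,"turn":0,"jaw":0.45},
    {"tx":0,"ty":0,"tz":-0.002,"turn":0,"jaw":0.7},
    {"tx":0,"ty":0,"tz":-0.002,"turn":0,"jaw":0.7},
    {"tx":0,"ty":0,"tz":-0.06,"turn":0,"jaw":0.7},
    {"tx":0,"ty":0,"tz":-0.16,"turn":0,"jaw":0.7},
    {"tx":0,"ty":0,"tz":-0.27,"turn":0,"jaw":0.7},
    {"tx":0.03,"ty":0.01,"tz":-0.3,"turn":0,"jaw":0.8},
    {"tx":0.12,"ty":0.04,"tz":-0.3,"turn":0,"jaw":0.8},
    {"tx":0.25,"ty":0.09,"tz":-0.3,"turn":0,"jaw":0.8},
    {"tx":0.38,"ty":0.13,"tz":-0.3,"turn":0,"jaw":0.8},
  ],
)

```text
t: 16.1
tool_pos: [0.5144, -0.1962, 0.2273]
orientation: [-2.094, -2.341, -0.0]
force: [1.3, 0.1, 0.7]
opening: 0.0742
```

Run:
```python
from h import *
plan((.5742,.0897,.20),96.45)
```

```text
t=16.10 pos=[ 0.5144 -0.1962  0.2273] th=96.39 open=74.2 F=[1.3 0.1 0.7]
 tx=0.9247 ty=0.3042 tz=0.0915 turn=-0.0004
```

Request:
drive_tool(
  steps=[
    {"tx":0.13,"ty":0.045,"tz":0,"turn":0,"jaw":0.8},
    {"tx":0.26,"ty":0.085,"tz":0,"turn":0,"jaw":0.8},
    {"tx":0.39,"ty":0.13,"tz":0,"turn":0,"jaw":0.8},
    {"tx":0.52,"ty":0.17,"tz":0,"turn":0,"jaw":0.8},
    {"tx":0.65,"ty":0.21,"tz":0,"turn":0,"jaw":0.8},
    {"tx":0.77,"ty":0.25,"tz":0,"turn":0,"jaw":0.8},
    {"tx":0.86,"ty":0.28,"tz":0.02,"turn":0,"jaw":0.8},
    {"tx":0.92,"ty":0.3,"tz":0.05,"turn":0,"jaw":0.8},
    {"tx":0.93,"ty":0.303,"tz":0.09,"turn":0,"jaw":0.8},
    {"tx":0.93,"ty":0.303,"tz":0.09,"turn":0,"jaw":0.8},
    {"tx":0.93,"ty":0.303,"tz":0.09,"turn":0,"jaw":0.8},
    {"tx":0.93,"ty":0.303,"tz":0.09,"turn":0,"jaw":0.8},
  ],
)

```text
t: 17.3
tool_pos: [0.5735, 0.0886, 0.2016]
orientation: [2.094, 2.341, 0.0]
force: [0.1, 0.0, 0.4]
opening: 0.0742
```

Run:
```python
from h import *
plan((.5742,.0897,.127),96.45)
im,d,c=shot('side','s7')
cv2.imwrite('pics/s7c.png',cv2.resize(im[60:360,180:460],None,fx=2.2,fy=2))
```

```text
t=17.30 pos=[0.5735 0.0886 0.2016] th=96.37 open=74.2 F=[0.1 0.  0.4]
 tx=0.0033 ty=0.0025 tz=0.2487 turn=-0.0004
```

View pics/s7c.png

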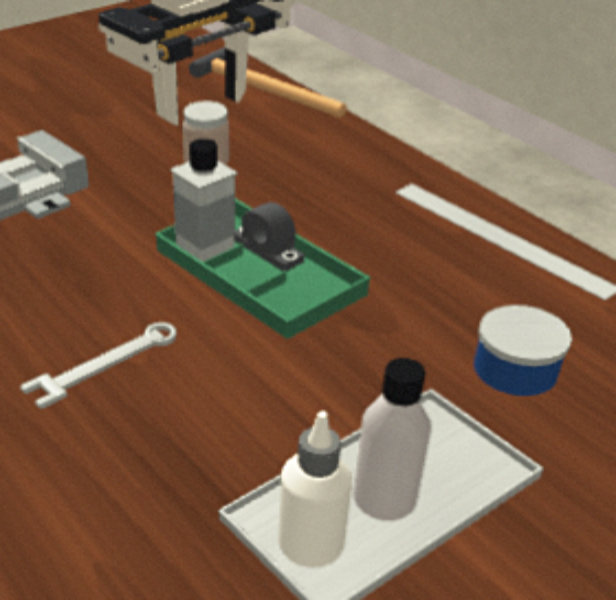

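The bottle and flask are upright in the pan, and the gripper is above the tin's cap (crop ~(203,155)). Descending and gripping.

Request:
drive_tool(
  steps=[
    {"tx":0.002,"ty":0.002,"tz":0.06,"turn":0,"jaw":0.7},
    {"tx":0.002,"ty":0.002,"tz":0.14,"turn":0,"jaw":0.7},
    {"tx":0.002,"ty":0.002,"tz":0.205,"turn":0,"jaw":0.7},
    {"tx":0.002,"ty":0.002,"tz":0.238,"turn":0,"jaw":0.6},
    {"tx":0.002,"ty":0.002,"tz":0.245,"turn":0,"jaw":0.5},
    {"tx":0.002,"ty":0.002,"tz":0.245,"turn":0,"jaw":0.4},
    {"tx":0.002,"ty":0.002,"tz":0.245,"turn":0,"jaw":0.2},
    {"tx":0.002,"ty":0.002,"tz":0.245,"turn":0,"jaw":0},
    {"tx":0.002,"ty":0.002,"tz":0.245,"turn":0,"jaw":0},
    {"tx":0.002,"ty":0.002,"tz":0.245,"turn":0,"jaw":0},
    {"tx":0.002,"ty":0.002,"tz":0.245,"turn":0,"jaw":0},
    {"tx":0.002,"ty":0.002,"tz":0.245,"turn":0,"jaw":0},
  ],
  force=30,
)

```text
t: 18.55
tool_pos: [0.5747, 0.0905, 0.1291]
orientation: [2.092, 2.342, 0.002]
force: [-1.7, 0.1, 6.7]
opening: 0.0296
```

Run:
```python
from h import *
plan((.571,-.310,.21),96.45)
```

```text
t=18.55 pos=[0.5747 0.0905 0.1291] th=96.45 open=29.6 F=[-1.7  0.1  6.7]
 tx=-1.3251 ty=-0.1617 tz=-0.2698 turn=0.0000
```

Request:
drive_tool(
  steps=[
    {"tx":0,"ty":0,"tz":-0.03,"turn":0,"jaw":0},
    {"tx":0,"ty":0,"tz":-0.09,"turn":0,"jaw":0},
    {"tx":0,"ty":0,"tz":-0.17,"turn":0,"jaw":0},
    {"tx":0,"ty":0,"tz":-0.24,"turn":0,"jaw":0},
    {"tx":-0.04,"ty":0,"tz":-0.26,"turn":0,"jaw":0},
    {"tx":-0.12,"ty":-0.01,"tz":-0.26,"turn":0,"jaw":0},
    {"tx":-0.23,"ty":-0.03,"tz":-0.26,"turn":0,"jaw":0},
    {"tx":-0.36,"ty":-0.04,"tz":-0.26,"turn":0,"jaw":0},
    {"tx":-0.49,"ty":-0.06,"tz":-0.26,"turn":0,"jaw":0},
    {"tx":-0.62,"ty":-0.08,"tz":-0.26,"turn":0,"jaw":0},
    {"tx":-0.75,"ty":-0.09,"tz":-0.26,"turn":0,"jaw":0},
    {"tx":-0.88,"ty":-0.11,"tz":-0.26,"turn":0,"jaw":0},
  ],
)

```text
t: 19.75
tool_pos: [0.5699, -0.1778, 0.2046]
orientation: [-2.092, -2.342, 0.001]
force: [-0.3, 0.4, -3.4]
opening: 0.0295
```

Request:
drive_tool(
  steps=[
    {"tx":-0.12,"ty":-0.02,"tz":0,"turn":0,"jaw":0},
    {"tx":-0.24,"ty":-0.03,"tz":0,"turn":0,"jaw":0},
    {"tx":-0.34,"ty":-0.04,"tz":0,"turn":0,"jaw":0},
    {"tx":-0.41,"ty":-0.05,"tz":0,"turn":0,"jaw":0},
    {"tx":-0.443,"ty":-0.052,"tz":0,"turn":0,"jaw":0},
    {"tx":-0.443,"ty":-0.052,"tz":0,"turn":0,"jaw":0},
    {"tx":-0.443,"ty":-0.052,"tz":0,"turn":0,"jaw":0},
    {"tx":-0.443,"ty":-0.052,"tz":0,"turn":0,"jaw":0},
  ],
)

```text
t: 20.55
tool_pos: [0.5706, -0.308, 0.2058]
orientation: [-2.091, -2.344, -0.0]
force: [-1.1, -0.6, -1.7]
opening: 0.0292
```

Run:
```python
from h import *
plan((.571,-.310,.128),96.45)
im,d,c=shot('side','s8')
cv2.imwrite('pics/s8c.png',cv2.resize(im[60:360,180:460],None,fx=2.2,fy=2))
```

```text
t=20.55 pos=[ 0.5706 -0.308   0.2058] th=96.54 open=29.2 F=[-1.1 -0.6 -1.7]
 tx=-0.0069 ty=0.0006 tz=0.2592 turn=0.0005
```

View pics/s8c.png

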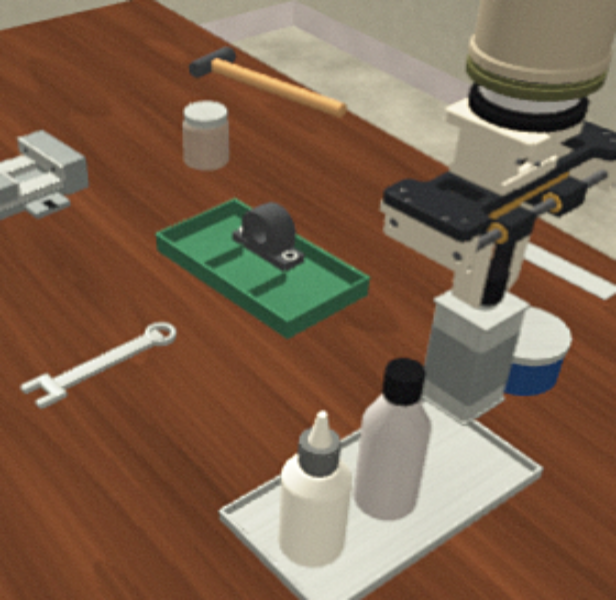

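The tin is over the far third of the pan (crop ~(475,350)). Lowering.

Request:
drive_tool(
  steps=[
    {"tx":-0.004,"ty":0,"tz":0.05,"turn":0,"jaw":0},
    {"tx":-0.004,"ty":0,"tz":0.12,"turn":0,"jaw":0},
    {"tx":-0.004,"ty":0,"tz":0.19,"turn":0,"jaw":0},
    {"tx":-0.004,"ty":0,"tz":0.23,"turn":0,"jaw":0},
    {"tx":-0.004,"ty":0,"tz":0.248,"turn":0,"jaw":0},
    {"tx":-0.004,"ty":0,"tz":0.255,"turn":0,"jaw":0},
    {"tx":-0.004,"ty":0,"tz":0.258,"turn":0,"jaw":0},
    {"tx":-0.004,"ty":0,"tz":0.259,"turn":0,"jaw":0},
  ],
)

```text
t: 21.4
tool_pos: [0.571, -0.311, 0.1292]
orientation: [2.092, 2.342, 0.0]
force: [-0.0, -0.8, -3.0]
opening: 0.0296
```

Request:
drive_tool(
  steps=[
    {"tx":0,"ty":0,"tz":0.003,"turn":0,"jaw":0},
    {"tx":0,"ty":0,"tz":0.003,"turn":0,"jaw":0},
  ],
)

```text
t: 21.6
tool_pos: [0.5709, -0.311, 0.1282]
orientation: [2.092, 2.342, 0.0]
force: [-0.3, 0.6, 0.3]
opening: 0.0293
```

Request:
drive_tool(
  steps=[
    {"tx":0,"ty":0,"tz":0.003,"turn":0,"jaw":0},
    {"tx":0,"ty":0,"tz":0.003,"turn":0,"jaw":0},
  ],
)

```text
t: 21.8
tool_pos: [0.5711, -0.3112, 0.1281]
orientation: [2.091, 2.341, 0.0]
force: [-2.3, 0.1, 5.1]
opening: 0.0298
```

Request:
drive_tool(
  steps=[
    {"tx":0,"ty":0,"tz":-0.002,"turn":0,"jaw":0},
    {"tx":0,"ty":0,"tz":-0.002,"turn":0,"jaw":0.35},
    {"tx":0,"ty":0,"tz":-0.002,"turn":0,"jaw":0.45},
    {"tx":0,"ty":0,"tz":-0.002,"turn":0,"jaw":0.6},
    {"tx":0,"ty":0,"tz":-0.002,"turn":0,"jaw":0.6},
    {"tx":0,"ty":0,"tz":-0.06,"turn":0,"jaw":0.6},
    {"tx":0,"ty":0,"tz":-0.16,"turn":0,"jaw":0.6},
    {"tx":0,"ty":0,"tz":-0.28,"turn":0,"jaw":0.6},
    {"tx":0.03,"ty":0,"tz":-0.33,"turn":0,"jaw":0.8},
    {"tx":0.12,"ty":0.03,"tz":-0.33,"turn":0,"jaw":1},
    {"tx":0.25,"ty":0.08,"tz":-0.33,"turn":0,"jaw":1},
    {"tx":0.38,"ty":0.12,"tz":-0.33,"turn":0,"jaw":1},
  ],
)

```text
t: 23.0
tool_pos: [0.5934, -0.1919, 0.2256]
orientation: [2.094, 2.341, 0.001]
force: [0.1, -0.4, -0.5]
opening: 0.0831
```

Request:
drive_tool(
  steps=[
    {"tx":0.13,"ty":0.04,"tz":0,"turn":0,"jaw":1},
    {"tx":0.26,"ty":0.08,"tz":0,"turn":0,"jaw":1},
    {"tx":0.39,"ty":0.12,"tz":0,"turn":0,"jaw":1},
    {"tx":0.5,"ty":0.16,"tz":0,"turn":0,"jaw":1},
    {"tx":0.58,"ty":0.19,"tz":0,"turn":0,"jaw":1},
    {"tx":0.62,"ty":0.2,"tz":0,"turn":0,"jaw":1},
    {"tx":0.62,"ty":0.2,"tz":0,"turn":0,"jaw":1},
    {"tx":0.62,"ty":0.2,"tz":0,"turn":0,"jaw":1},
    {"tx":0.62,"ty":0.2,"tz":0,"turn":0,"jaw":1},
  ],
)

```text
t: 23.9
tool_pos: [0.6318, -0.0031, 0.2252]
orientation: [2.094, 2.341, -0.001]
force: [0.3, -0.7, -0.6]
opening: 0.0926
```

Run:
```python
from h import *
plan((.63,.047,.035),96.45)
im,d,c=shot('wrist','w9')
shot('scene','s9'); shot('side','s9b')
```

```text
t=23.90 pos=[ 0.6318 -0.0031  0.2252] th=96.37 open=92.6 F=[ 0.3 -0.7 -0.6]
 tx=0.1670 ty=0.0125 tz=0.6341 turn=-0.0004
```

View pics/w9.png

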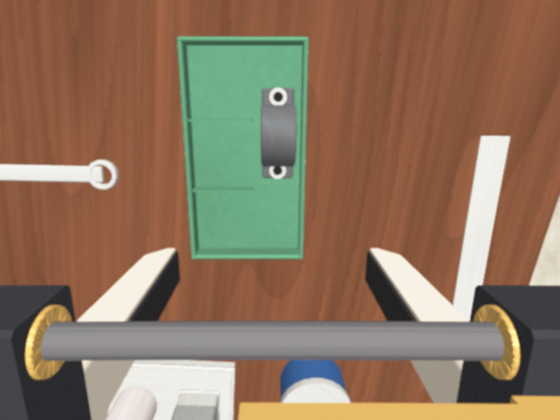

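View pics/s9b.png

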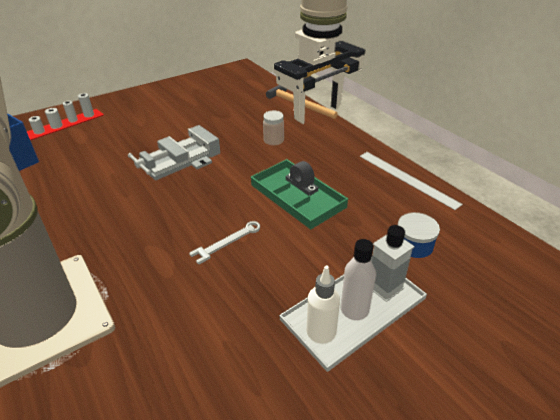

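All three containers stand upright in the pan. In the wrist view the block's bolt rings are at ~(278,97) and (278,171). I'll enlarge this in all three views and triangulate.

Run:
```python
from h import *
a=load('w9')['im'][75:190,240:320];b=load('s9')['im'][180:250,280:350];c=load('s9b')['im'][150:210,260:340]
r=lambda i:cv2.resize(i,(400,int(400*i.shape[0]/i.shape[1])),interpolation=cv2.INTER_CUBIC)
cv2.imwrite('pics/c9a.png',r(a));cv2.imwrite('pics/c9.png',np.hstack([cv2.copyMakeBorder(r(x),0,420-r(x).shape[0],0,0,0) for x in (b,c)]))
```

```text
(no output)
```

View pics/c9a.png

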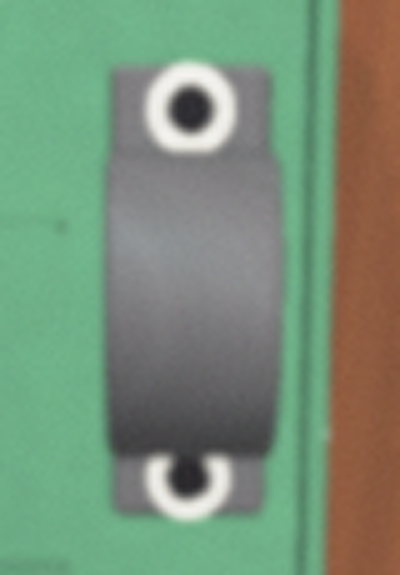

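View pics/c9.png

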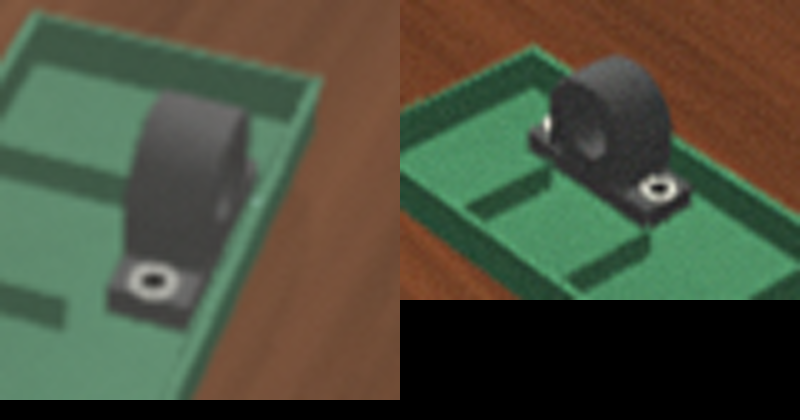

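Run:
```python
from h import *
np.set_printoptions(precision=4,suppress=True)
w,s,d=load('w9'),load('s9'),load('s9b')
f=lambda p,sc,o:(o[0]+(p[0]+.5)/sc-.5,o[1]+(p[1]+.5)/sc-.5)
W=lambda *p:f(p,5,(240,75)); S=lambda *p:f(p,400/70,(280,180)); D=lambda *p:f(p,5,(260,150))
q=onz(w,[W(190,109),W(187,475)],.017); print('bolts',q,'mid',q.mean(0),'sp',np.linalg.norm(q[0]-q[1]),'yaw',np.degrees(np.arctan2(-(q[0]-q[1])[0],(q[0]-q[1])[1])))
k=onz(w,[W(112,66),W(271,66),W(265,513),W(112,515)],.017);print('foot',k,k.mean(0),np.linalg.norm(k[0]-k[3]),np.linalg.norm(k[0]-k[1]))
for a,b in((0,1),(3,2)): e=k[b]-k[a];print(np.degrees(np.arctan2(e[1],e[0])))
print('scene,side -y bolt on z',onz(s,[S(154,281)],.017),onz(d,[D(259,188)],.017))
print('tri ws,wd,sd',tri(w,[W(187,475)],s,[S(154,281)]),tri(w,[W(187,475)],d,[D(259,188)]),tri(s,[S(154,281)],d,[D(259,188)]))
P=cloud(w); Q=sel(P,(.60,.66),(0,.1),(.055,.075)); print('top',np.percentile(Q[:,2],[50,99]))
```

```text
bolts [[0.627  0.0841 0.017 ]
 [0.6347 0.012  0.017 ]] mid [0.6309 0.048  0.017 ] sp 0.07254228867078097 yaw 6.118762998582209
foot [[0.6109 0.0904 0.017 ]
 [0.6418 0.0938 0.017 ]
 [0.6519 0.0058 0.017 ]
 [0.6201 0.0019 0.017 ]] [0.6312 0.048  0.017 ] 0.0889792389607899 0.031104322586552387
6.361070511127818
7.119819717140424
scene,side -y bolt on z [[0.6341 0.0126 0.017 ]] [[0.6381 0.0115 0.017 ]]
tri ws,wd,sd [[0.6345 0.012  0.0177 0.0004]] [[0.636  0.0112 0.0179 0.0031]] [[0.6356 0.0087 0.0204 0.0009]]
top [0.0644 0.0678]
```

The block is at (0.631, 0.048), yaw 6.2°, and the triangulated foot top of 17.7 mm matches the expected 17 mm. Approaching it for the grip.

Request:
drive_tool(
  steps=[
    {"tx":0.07,"ty":0.01,"tz":0.05,"turn":0,"jaw":0.9},
    {"tx":0.14,"ty":0.013,"tz":0.15,"turn":0,"jaw":0.8},
    {"tx":0.168,"ty":0.015,"tz":0.27,"turn":0,"jaw":0.8},
    {"tx":0.168,"ty":0.015,"tz":0.37,"turn":0,"jaw":0.8},
    {"tx":0.168,"ty":0.015,"tz":0.45,"turn":0,"jaw":0.8},
    {"tx":0.168,"ty":0.015,"tz":0.48,"turn":0,"jaw":0.8},
    {"tx":0.168,"ty":0.015,"tz":0.48,"turn":0,"jaw":0.8},
    {"tx":0.168,"ty":0.015,"tz":0.48,"turn":0,"jaw":0.8},
    {"tx":0.168,"ty":0.015,"tz":0.48,"turn":0,"jaw":0.8},
  ],
)

```text
t: 24.95
tool_pos: [0.6324, 0.0486, 0.0835]
orientation: [2.092, 2.341, 0.003]
force: [0.7, -0.6, -0.2]
opening: 0.0747
```

Run:
```python
from h import *
plan((.6312,.048,.035),96.3)
im,d,c=shot('scene','s10'); im2,_,_=shot('side','s10b')
cv2.imwrite('pics/s10c.png',np.hstack([cv2.resize(im[90:270,220:380],(400,450)),cv2.resize(im2[60:220,220:380],(400,450))]))
```

```text
t=24.95 pos=[0.6324 0.0486 0.0835] th=96.43 open=74.7 F=[ 0.7 -0.6 -0.2]
 tx=-0.0014 ty=-0.0047 tz=0.1617 turn=0.0007
```

View pics/s10c.png

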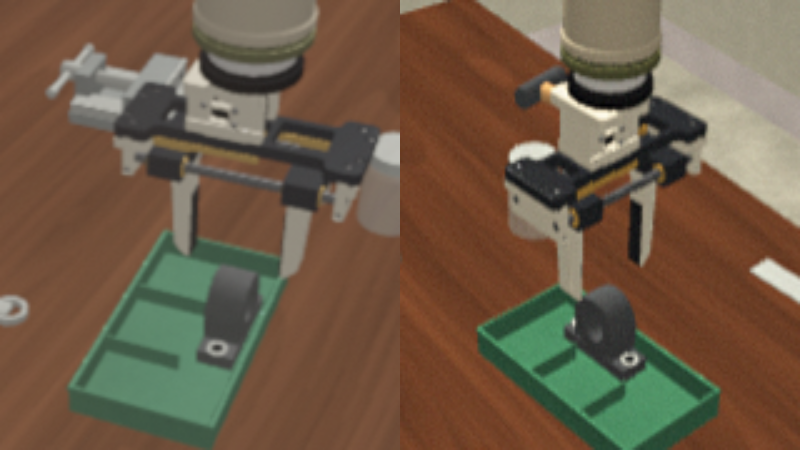

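The fingers straddle the housing in both views (scene tips ~(187,250) and (290,270), housing ~(232,290)). Descending and gripping at 50 N.

Request:
drive_tool(
  steps=[
    {"tx":-0.001,"ty":-0.003,"tz":0.04,"turn":0.001,"jaw":0.8},
    {"tx":-0.001,"ty":-0.003,"tz":0.09,"turn":0.001,"jaw":0.8},
    {"tx":-0.001,"ty":-0.003,"tz":0.13,"turn":0.001,"jaw":0.8},
    {"tx":-0.001,"ty":-0.003,"tz":0.155,"turn":0.001,"jaw":0.7},
    {"tx":-0.001,"ty":-0.003,"tz":0.16,"turn":0.001,"jaw":0.55},
    {"tx":-0.001,"ty":-0.003,"tz":0.16,"turn":0.001,"jaw":0.45},
    {"tx":-0.001,"ty":-0.003,"tz":0.16,"turn":0.001,"jaw":0.3},
    {"tx":-0.001,"ty":-0.003,"tz":0.16,"turn":0.001,"jaw":0},
    {"tx":-0.001,"ty":-0.003,"tz":0.16,"turn":0.001,"jaw":0},
    {"tx":-0.001,"ty":-0.003,"tz":0.16,"turn":0.001,"jaw":0},
    {"tx":-0.001,"ty":-0.003,"tz":0.16,"turn":0.001,"jaw":0},
    {"tx":-0.001,"ty":-0.003,"tz":0.16,"turn":0.001,"jaw":0},
  ],
  force=50,
)

```text
t: 26.25
tool_pos: [0.6308, 0.0485, 0.034]
orientation: [2.096, 2.339, 0.002]
force: [2.5, 0.4, 3.6]
opening: 0.0314
```

Run:
```python
from h import *
plan((.462,.3355,.12),96.45)
```

```text
t=26.25 pos=[0.6308 0.0485 0.034 ] th=96.27 open=31.4 F=[2.5 0.4 3.6]
 tx=1.0124 ty=-0.4543 tz=-0.2874 turn=-0.0010
```

Request:
drive_tool(
  steps=[
    {"tx":0,"ty":0,"tz":-0.02,"turn":0,"jaw":0},
    {"tx":0,"ty":0,"tz":-0.06,"turn":0,"jaw":0},
    {"tx":0,"ty":0,"tz":-0.12,"turn":0,"jaw":0},
    {"tx":0,"ty":0,"tz":-0.2,"turn":0,"jaw":0},
    {"tx":0,"ty":0,"tz":-0.27,"turn":0,"jaw":0},
    {"tx":0.04,"ty":-0.02,"tz":-0.3,"turn":0,"jaw":0},
    {"tx":0.11,"ty":-0.05,"tz":-0.3,"turn":0,"jaw":0},
    {"tx":0.2,"ty":-0.09,"tz":-0.3,"turn":0,"jaw":0},
    {"tx":0.3,"ty":-0.13,"tz":-0.3,"turn":0,"jaw":0},
    {"tx":0.4,"ty":-0.18,"tz":-0.3,"turn":0,"jaw":0},
    {"tx":0.5,"ty":-0.22,"tz":-0.3,"turn":0,"jaw":0},
    {"tx":0.6,"ty":-0.27,"tz":-0.3,"turn":0,"jaw":0},
  ],
)

```text
t: 27.45
tool_pos: [0.5276, 0.2197, 0.1223]
orientation: [-2.096, -2.339, 0.003]
force: [0.3, 0.0, -7.4]
opening: 0.0317
```

Request:
drive_tool(
  steps=[
    {"tx":0.1,"ty":-0.05,"tz":0,"turn":0,"jaw":0},
    {"tx":0.2,"ty":-0.09,"tz":0,"turn":0,"jaw":0},
    {"tx":0.29,"ty":-0.13,"tz":0,"turn":0,"jaw":0},
    {"tx":0.36,"ty":-0.16,"tz":0,"turn":0,"jaw":0},
    {"tx":0.4,"ty":-0.18,"tz":0,"turn":0,"jaw":0},
    {"tx":0.412,"ty":-0.184,"tz":0,"turn":-0.001,"jaw":0},
    {"tx":0.412,"ty":-0.184,"tz":0,"turn":-0.001,"jaw":0},
    {"tx":0.412,"ty":-0.184,"tz":0,"turn":-0.001,"jaw":0},
    {"tx":0.412,"ty":-0.184,"tz":0,"turn":-0.001,"jaw":0},
  ],
)

```text
t: 28.35
tool_pos: [0.462, 0.3344, 0.1232]
orientation: [2.094, 2.341, -0.0]
force: [0.3, -0.2, -7.8]
opening: 0.0317
```

Run:
```python
from h import *
plan((.462,.3355,.057),96.45)
im,d,c=shot('scene','s11'); im2,_,_=shot('side','s11b'); w,_,_=shot('wrist','w11')
cv2.imwrite('pics/s11c.png',np.hstack([cv2.resize(im[50:190,200:360],(400,350),interpolation=cv2.INTER_CUBIC),cv2.resize(im2[60:200,100:260],(400,350),interpolation=cv2.INTER_CUBIC)]))
```

```text
t=28.35 pos=[0.462  0.3344 0.1232] th=96.37 open=31.7 F=[ 0.3 -0.2 -7.8]
 tx=0.0037 ty=0.0003 tz=0.2205 turn=-0.0004
```

View pics/s11c.png

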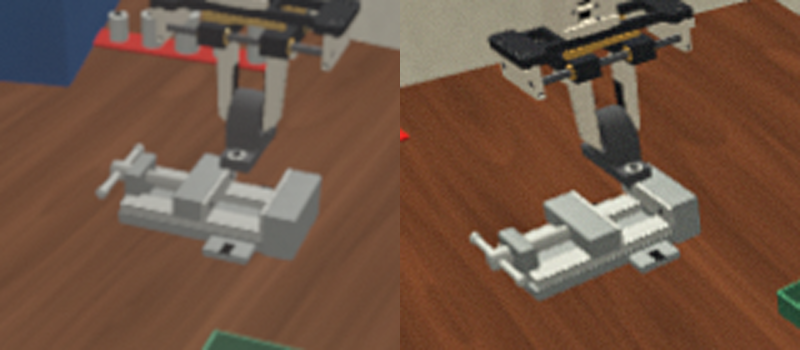

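View pics/w11.png

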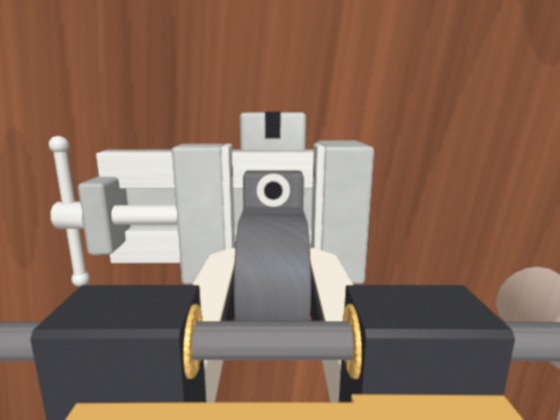

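The block (7.8 N, about 0.8 kg) hangs over the vice. The wrist view shows the jaw ends (+y) at row ~145, with inner edges at cols 231 and 315 and the bolt ring at (273,190). I'll check the vice centre against this second wrist viewpoint.

Run:
```python
from h import *
im=load('w11')['im']
cv2.imwrite('pics/c11.png',cv2.resize(im[105:285,165:385],None,fx=3.5,fy=3.3,interpolation=cv2.INTER_CUBIC))
```

```text
(no output)
```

View pics/c11.png

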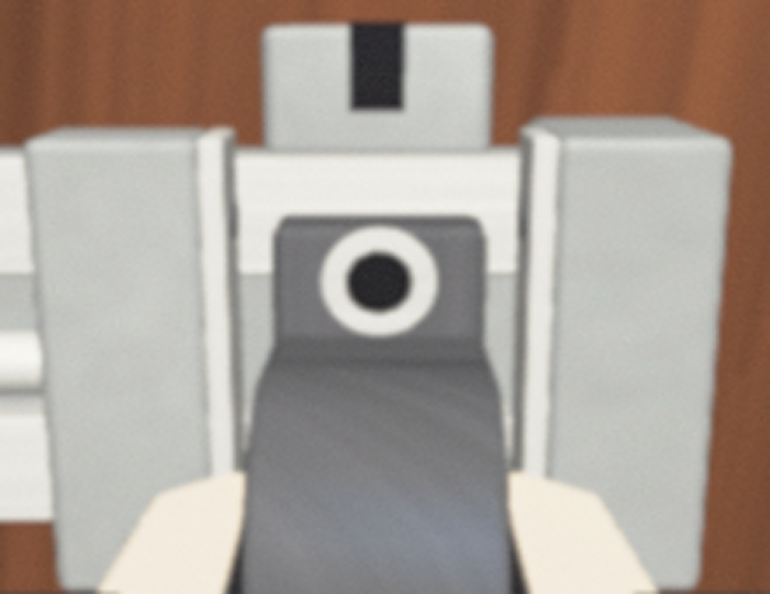

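Run:
```python
from h import *
np.set_printoptions(precision=4,suppress=True)
c=load('w11'); v=load('w_vice')
f=lambda x,y:(165+(x+.5)/3.5-.5,105+(y+.5)/3.3-.5)
g=lambda x,y:(205+(x+.5)/4.5-.5,130+(y+.5)/4.5-.5)
a=onz(c,[f(232,145),f(524,145),f(37,147),f(728,143)],.051);print(a)
b=onz(v,[g(226,136),g(465,136),g(70,136),g(630,138),g(227,536),g(459,536),g(76,531),g(612,532)],.051);print(b)
print('tri inner L,R, outer L,R',tri(c,[f(232,145),f(524,145),f(37,147),f(728,143)],v,[g(226,136),g(465,136),g(70,136),g(630,138)]))
yx=np.radians(6.5);ex=np.array([np.cos(yx),np.sin(yx),0]);ey=np.array([-np.sin(yx),np.cos(yx),0])
for n,m in(('w11',a[:2].mean(0)),('wv',b[:2].mean(0))): print(n,'origin',m-ey*.05)
print('wv from -y end',b[4:6].mean(0)+ey*.05)
# block: bolt +y on foot top
s=robot.read_state(); z=s['tool_pos'][2]-.031+.014
p=onz(c,[f(379,281)],z); print('bolt',p,'block centre',p-ey*.03625)
k=onz(c,[f(277,217),f(484,217)],z);print('foot +y end',k,k.mean(0)-ey*.045)
# foot slots of vice (symmetry) black slot centre line
```

```text
[[0.4291 0.3824 0.051 ]
 [0.483  0.3884 0.051 ]
 [0.3932 0.3779 0.051 ]
 [0.5206 0.3929 0.051 ]]
[[0.4285 0.3829 0.051 ]
 [0.4832 0.3892 0.051 ]
 [0.3928 0.3788 0.051 ]
 [0.521  0.3931 0.051 ]
 [0.4388 0.2847 0.051 ]
 [0.4957 0.2913 0.051 ]
 [0.4016 0.2818 0.051 ]
 [0.533  0.2967 0.051 ]]
tri inner L,R, outer L,R [[0.4281 0.3813 0.0407 0.0003]
 [0.4859 0.3862 0.0277 0.0002]
 [0.3923 0.3779 0.0475 0.0008]
 [0.5219 0.3926 0.0464 0.0001]]
w11 origin [0.4617 0.3357 0.051 ]
wv origin [0.4615 0.3364 0.051 ]
wv from -y end [0.4615 0.3377 0.051 ]
bolt [[0.4578 0.3704 0.1062]] block centre [[0.4619 0.3344 0.1062]]
foot +y end [[0.442  0.3788 0.1062]
 [0.4718 0.3821 0.1062]] [0.462  0.3357 0.1062]
```

In the same camera, block and vice origin agree within about 1 mm. Lowering onto the bed.

Request:
drive_tool(
  steps=[
    {"tx":0.004,"ty":0,"tz":0.03,"turn":0,"jaw":0},
    {"tx":0.004,"ty":0,"tz":0.08,"turn":0,"jaw":0},
    {"tx":0.004,"ty":0,"tz":0.13,"turn":0,"jaw":0},
    {"tx":0.004,"ty":0,"tz":0.17,"turn":0,"jaw":0},
    {"tx":0.004,"ty":0,"tz":0.195,"turn":0,"jaw":0},
    {"tx":0.004,"ty":0,"tz":0.208,"turn":0,"jaw":0},
    {"tx":0.004,"ty":0,"tz":0.214,"turn":0,"jaw":0},
    {"tx":0.004,"ty":0,"tz":0.214,"turn":0,"jaw":0},
  ],
)

```text
t: 29.3
tool_pos: [0.4616, 0.3367, 0.0592]
orientation: [2.093, 2.343, 0.001]
force: [-0.3, -0.0, -7.4]
opening: 0.0316
```

Request:
drive_tool(
  steps=[
    {"tx":0,"ty":0,"tz":0.003,"turn":0,"jaw":0},
    {"tx":0,"ty":0,"tz":0.003,"turn":0,"jaw":0},
  ],
)

```text
t: 29.5
tool_pos: [0.4617, 0.3368, 0.0587]
orientation: [2.093, 2.343, 0.001]
force: [0.6, 0.3, -8.1]
opening: 0.0316
```

Request:
drive_tool(
  steps=[
    {"tx":0,"ty":0,"tz":0.003,"turn":0,"jaw":0},
    {"tx":0,"ty":0,"tz":0.003,"turn":0,"jaw":0},
  ],
)

```text
t: 29.7
tool_pos: [0.4614, 0.3366, 0.0574]
orientation: [2.093, 2.343, 0.0]
force: [-0.6, -0.1, -7.8]
opening: 0.0316
```

Request:
drive_tool(
  steps=[
    {"tx":0,"ty":0,"tz":0.003,"turn":0,"jaw":0},
    {"tx":0,"ty":0,"tz":0.003,"turn":0,"jaw":0},
  ],
)

```text
t: 29.9
tool_pos: [0.4615, 0.3367, 0.057]
orientation: [2.093, 2.343, 0.001]
force: [-2.2, -0.7, -1.4]
opening: 0.0316
```

Request:
drive_tool(
  steps=[
    {"tx":0,"ty":0,"tz":0.002,"turn":0,"jaw":0},
    {"tx":0,"ty":0,"tz":0.002,"turn":0,"jaw":0},
  ],
)

```text
t: 30.1
tool_pos: [0.4616, 0.3367, 0.0569]
orientation: [2.093, 2.343, 0.001]
force: [-3.6, -2.6, 5.1]
opening: 0.0315
```

Seated at tip z 0.057, as predicted. Releasing, rising and looking.

Request:
drive_tool(
  steps=[
    {"tx":0,"ty":0,"tz":-0.002,"turn":0,"jaw":0.33},
    {"tx":0,"ty":0,"tz":-0.002,"turn":0,"jaw":0.4},
    {"tx":0,"ty":0,"tz":-0.002,"turn":0,"jaw":0.5},
    {"tx":0,"ty":0,"tz":-0.002,"turn":0,"jaw":0.7},
    {"tx":0,"ty":0,"tz":-0.002,"turn":0,"jaw":0.7},
    {"tx":0,"ty":0,"tz":-0.05,"turn":0,"jaw":0.7},
    {"tx":0,"ty":0,"tz":-0.15,"turn":0,"jaw":0.7},
    {"tx":0,"ty":0,"tz":-0.28,"turn":0,"jaw":0.7},
    {"tx":-0.03,"ty":0,"tz":-0.4,"turn":0,"jaw":0.7},
    {"tx":-0.1,"ty":0,"tz":-0.5,"turn":0,"jaw":0.7},
    {"tx":-0.14,"ty":0,"tz":-0.54,"turn":0,"jaw":0.7},
    {"tx":-0.15,"ty":0,"tz":-0.55,"turn":0,"jaw":0.7},
  ],
)

```text
t: 31.3
tool_pos: [0.4676, 0.2913, 0.2232]
orientation: [2.093, 2.34, 0.006]
force: [0.6, 0.4, 0.3]
opening: 0.0653
```

Run:
```python
from h import *
w,_,_=shot('wrist','w12'); im,d,c=shot('scene','s12'); im2,_,_=shot('side','s12b')
plan((.5711,-.3112,.22),96.45)
cv2.imwrite('pics/c12.png',np.hstack([cv2.resize(w[40:220,170:370],(400,360),interpolation=cv2.INTER_CUBIC),cv2.resize(im2[100:190,110:240],(400,360),interpolation=cv2.INTER_CUBIC)]))
```

```text
t=31.45 pos=[0.4658 0.2917 0.2192] th=96.42 open=65.2 F=[-0.1  0.4 -0.6]
 tx=-2.0362 ty=0.1242 tz=-0.0021 turn=-0.0002
```

View pics/c12.png

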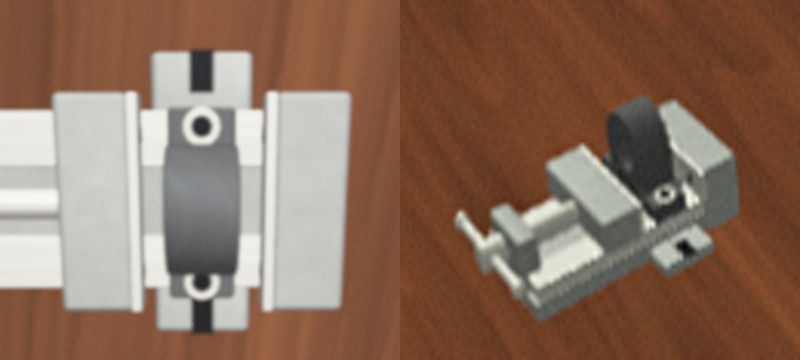

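The block sits flat and centred between the jaws: foot rows 108–297 against jaw rows 92–310, with its bolt line at col 202 midway between the jaws. Next I'll refine the tray pose from the earlier clear wrist view, then bring the containers back.

Run:
```python
from h import *
im=load('w9')['im']; 
cv2.imwrite('pics/c13.png',cv2.resize(im[30:270,170:320],None,fx=2.5,fy=2.5,interpolation=cv2.INTER_CUBIC))
im=load('s9')['im']; 
cv2.imwrite('pics/c14.png',cv2.resize(im[170:270,240:345],None,fx=6,fy=6,interpolation=cv2.INTER_CUBIC))
```

```text
(no output)
```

View pics/c13.png

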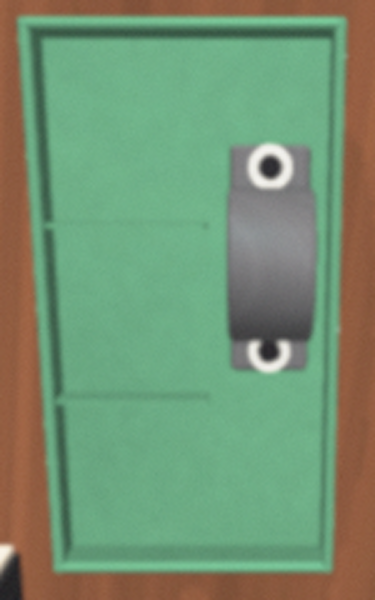

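View pics/c14.png

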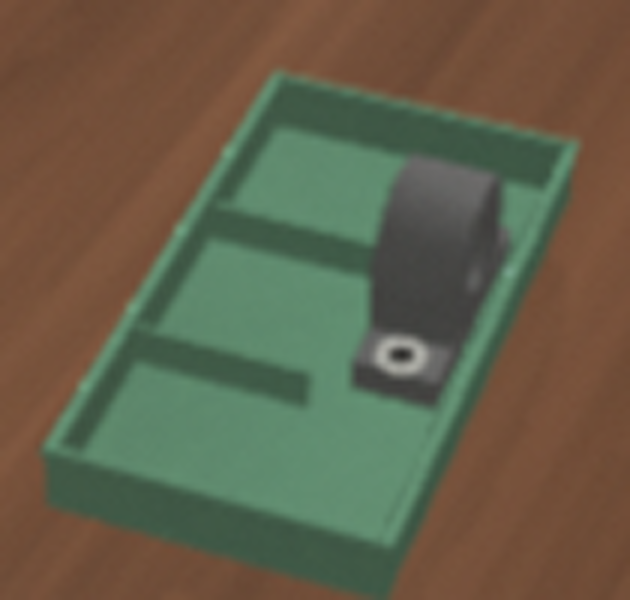

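Request:
drive_tool(
  steps=[
    {"tx":-0.06,"ty":0,"tz":0,"turn":0,"jaw":0.7},
    {"tx":-0.18,"ty":0.01,"tz":0,"turn":0,"jaw":0.7},
    {"tx":-0.32,"ty":0.02,"tz":0,"turn":0,"jaw":0.7},
    {"tx":-0.46,"ty":0.03,"tz":0,"turn":0,"jaw":0.7},
    {"tx":-0.6,"ty":0.04,"tz":0,"turn":0,"jaw":0.7},
    {"tx":-0.74,"ty":0.05,"tz":0,"turn":0,"jaw":0.7},
    {"tx":-0.88,"ty":0.05,"tz":0,"turn":0,"jaw":0.7},
    {"tx":-1,"ty":0.06,"tz":0,"turn":0,"jaw":0.7},
  ],
)

```text
t: 32.25
tool_pos: [0.517, -0.0055, 0.2183]
orientation: [-2.091, -2.341, 0.003]
force: [-0.4, 0.3, -0.7]
opening: 0.0653
```

Request:
drive_tool(
  steps=[
    {"tx":-0.14,"ty":0.01,"tz":0,"turn":0,"jaw":0.7},
    {"tx":-0.28,"ty":0.02,"tz":0,"turn":0,"jaw":0.7},
    {"tx":-0.42,"ty":0.02,"tz":0,"turn":0,"jaw":0.7},
    {"tx":-0.56,"ty":0.03,"tz":0,"turn":0,"jaw":0.7},
    {"tx":-0.7,"ty":0.04,"tz":0,"turn":0,"jaw":0.7},
    {"tx":-0.83,"ty":0.05,"tz":0,"turn":0,"jaw":0.7},
    {"tx":-0.94,"ty":0.06,"tz":0,"turn":0,"jaw":0.7},
    {"tx":-1,"ty":0.06,"tz":0,"turn":0,"jaw":0.7},
    {"tx":-1,"ty":0.06,"tz":0,"turn":0,"jaw":0.7},
    {"tx":-1,"ty":0.06,"tz":0,"turn":0,"jaw":0.7},
    {"tx":-1,"ty":0.06,"tz":0,"turn":0,"jaw":0.7},
  ],
)

```text
t: 33.35
tool_pos: [0.5695, -0.2987, 0.2196]
orientation: [-2.09, -2.343, -0.0]
force: [0.5, 0.0, -0.0]
opening: 0.0651
```

Run:
```python
from h import *
plan((.5711,-.3112,.128),96.45)
shot('wrist','w13')
```

```text
t=33.35 pos=[ 0.5695 -0.2987  0.2196] th=96.52 open=65.1 F=[ 0.5  0.  -0. ]
 tx=-0.0424 ty=0.0011 tz=0.3051 turn=0.0004
```

View pics/w13.png

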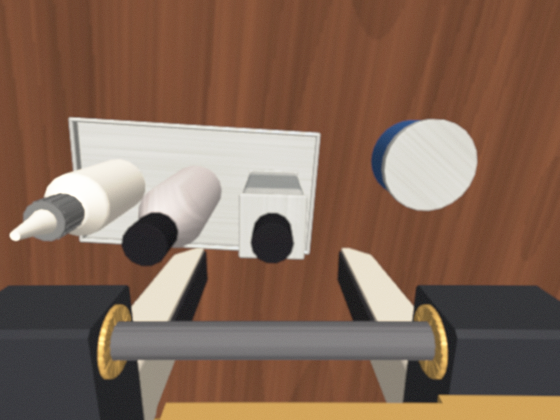

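The tin cap is centred between the fingers (cap col 272). Descending and gripping it, and computing the tray pose from the c13 and c14 corners.

Request:
drive_tool(
  steps=[
    {"tx":-0.02,"ty":0.001,"tz":0.04,"turn":0,"jaw":0.65},
    {"tx":-0.04,"ty":0.001,"tz":0.11,"turn":0,"jaw":0.65},
    {"tx":-0.04,"ty":0.001,"tz":0.19,"turn":0,"jaw":0.65},
    {"tx":-0.04,"ty":0.001,"tz":0.26,"turn":0,"jaw":0.65},
    {"tx":-0.04,"ty":0.001,"tz":0.294,"turn":0,"jaw":0.6},
    {"tx":-0.04,"ty":0.001,"tz":0.302,"turn":0,"jaw":0.5},
    {"tx":-0.04,"ty":0.001,"tz":0.302,"turn":0,"jaw":0.4},
    {"tx":-0.04,"ty":0.001,"tz":0.302,"turn":0,"jaw":0.2},
    {"tx":-0.04,"ty":0.001,"tz":0.302,"turn":0,"jaw":0},
    {"tx":-0.04,"ty":0.001,"tz":0.302,"turn":0,"jaw":0},
    {"tx":-0.04,"ty":0.001,"tz":0.302,"turn":0,"jaw":0},
    {"tx":-0.04,"ty":0.001,"tz":0.302,"turn":0,"jaw":0},
  ],
  force=30,
)

```text
t: 34.6
tool_pos: [0.5718, -0.3128, 0.1317]
orientation: [2.092, 2.341, 0.0]
force: [-2.0, 0.1, 5.4]
opening: 0.0293
```

Run:
```python
from h import *
np.set_printoptions(precision=4,suppress=True)
w=load('w9');s=load('s9')
f=lambda x,y:(170+(x+.5)/2.5-.5,30+(y+.5)/2.5-.5)
g=lambda x,y:(240+(x+.5)/6-.5,170+(y+.5)/6-.5)
W=[f(20,18),f(346,18),f(331,572),f(56,572)]; S=[g(277,72),g(578,142),g(392,546),g(43,450)]
for n,q in(('w',onz(w,W,.025)),('s',onz(s,S,.025)),('tri',tri(w,W,s,S))):
    print(n,q.mean(0)); e=q[1]+q[2]-q[0]-q[3]; h=q[0]+q[1]-q[2]-q[3]; print(np.degrees(np.arctan2(e[1],e[0])),np.degrees(np.arctan2(-h[0],h[1])),np.linalg.norm(e[:2])/2,np.linalg.norm(h[:2])/2)
# dividers on floor z 0.003..0.023 in w9 tops: rows 226, 398
print('dividers (top z .023)',onz(w,[f(130,226),f(130,398)],.023))
plan((.572,.0905,.22),96.45)
```

```text
w [0.6012 0.0223 0.025 ]
6.388999809590813 6.267100217099 0.12009021781556604 0.22082325759523772
s [0.5996 0.025  0.025 ]
6.695827829782422 6.302875205753912 0.12030146482359591 0.22125291290593252
tri [0.601  0.0224 0.0275 0.0006]
6.469785732948684 6.231975502900899 0.1196590801817403 0.21947254835999308
dividers (top z .023) [[ 0.5747  0.0557  0.023 ]
 [ 0.5798 -0.0135  0.023 ]]
t=34.60 pos=[ 0.5718 -0.3128  0.1317] th=96.45 open=29.3 F=[-2.   0.1  5.4]
 tx=1.3353 ty=0.1520 tz=-0.2961 turn=-0.0000
```

Request:
drive_tool(
  steps=[
    {"tx":0,"ty":0,"tz":-0.03,"turn":0,"jaw":0},
    {"tx":0,"ty":0,"tz":-0.09,"turn":0,"jaw":0},
    {"tx":0,"ty":0,"tz":-0.17,"turn":0,"jaw":0},
    {"tx":0,"ty":0,"tz":-0.24,"turn":0,"jaw":0},
    {"tx":0.04,"ty":0,"tz":-0.26,"turn":0,"jaw":0},
    {"tx":0.12,"ty":0.01,"tz":-0.26,"turn":0,"jaw":0},
    {"tx":0.23,"ty":0.03,"tz":-0.26,"turn":0,"jaw":0},
    {"tx":0.36,"ty":0.04,"tz":-0.26,"turn":0,"jaw":0},
    {"tx":0.49,"ty":0.06,"tz":-0.26,"turn":0,"jaw":0},
    {"tx":0.62,"ty":0.07,"tz":-0.26,"turn":0,"jaw":0},
    {"tx":0.75,"ty":0.09,"tz":-0.26,"turn":0,"jaw":0},
    {"tx":0.88,"ty":0.1,"tz":-0.26,"turn":0,"jaw":0},
  ],
)

```text
t: 35.8
tool_pos: [0.5704, -0.044, 0.2071]
orientation: [-2.092, -2.342, 0.001]
force: [0.4, 0.9, -2.8]
opening: 0.0293
```

Request:
drive_tool(
  steps=[
    {"tx":0.12,"ty":0.01,"tz":0,"turn":0,"jaw":0},
    {"tx":0.24,"ty":0.03,"tz":0,"turn":0,"jaw":0},
    {"tx":0.34,"ty":0.04,"tz":0,"turn":0,"jaw":0},
    {"tx":0.42,"ty":0.05,"tz":0,"turn":0,"jaw":0},
    {"tx":0.455,"ty":0.052,"tz":0,"turn":0,"jaw":0},
    {"tx":0.455,"ty":0.052,"tz":0,"turn":0,"jaw":0},
    {"tx":0.455,"ty":0.052,"tz":0,"turn":0,"jaw":0},
    {"tx":0.455,"ty":0.052,"tz":0,"turn":0,"jaw":0},
    {"tx":0.455,"ty":0.052,"tz":0,"turn":0,"jaw":0},
  ],
)

```text
t: 36.7
tool_pos: [0.5716, 0.0897, 0.2081]
orientation: [2.095, 2.341, -0.0]
force: [0.5, 0.4, -3.1]
opening: 0.0291
```

Run:
```python
from h import *
plan((.5721,.0908,.1327),96.35)
im,_,_=shot('side','s14');im2,_,_=shot('scene','s14b');
cv2.imwrite('pics/c15.png',np.hstack([cv2.resize(im[60:230,200:370],(400,400)),cv2.resize(im2[90:270,210:370],(400,400))]))
```

```text
t=36.70 pos=[0.5716 0.0897 0.2081] th=96.36 open=29.1 F=[ 0.5  0.4 -3.1]
 tx=0.0035 ty=0.0020 tz=0.2514 turn=0.0001
```

View pics/c15.png

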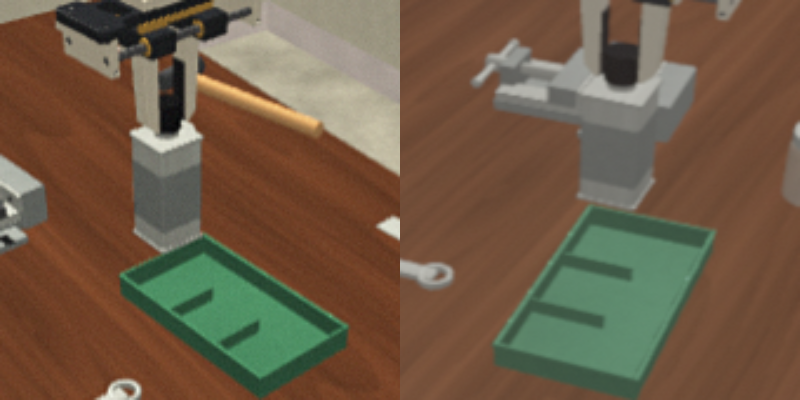

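The tin is above the left bay. Lowering.

Request:
drive_tool(
  steps=[
    {"tx":0.001,"ty":0.001,"tz":0.05,"turn":0,"jaw":0},
    {"tx":0.001,"ty":0.001,"tz":0.12,"turn":0,"jaw":0},
    {"tx":0.001,"ty":0.001,"tz":0.18,"turn":0,"jaw":0},
    {"tx":0.001,"ty":0.001,"tz":0.22,"turn":0,"jaw":0},
    {"tx":0.001,"ty":0.001,"tz":0.236,"turn":0,"jaw":0},
    {"tx":0.001,"ty":0.001,"tz":0.242,"turn":0,"jaw":0},
    {"tx":0.001,"ty":0.001,"tz":0.245,"turn":0,"jaw":0},
    {"tx":0.001,"ty":0.001,"tz":0.245,"turn":0,"jaw":0},
  ],
)

```text
t: 37.6
tool_pos: [0.5724, 0.0912, 0.1355]
orientation: [2.092, 2.342, 0.002]
force: [-0.2, -0.2, -2.7]
opening: 0.0296
```

Request:
drive_tool(
  steps=[
    {"tx":0,"ty":0,"tz":0.003,"turn":0,"jaw":0},
    {"tx":0,"ty":0,"tz":0.003,"turn":0,"jaw":0},
  ],
)

```text
t: 37.8
tool_pos: [0.5721, 0.0912, 0.1342]
orientation: [2.093, 2.342, 0.001]
force: [0.3, 0.1, -2.9]
opening: 0.0292
```

Request:
drive_tool(
  steps=[
    {"tx":0,"ty":0,"tz":0.003,"turn":0,"jaw":0},
    {"tx":0,"ty":0,"tz":0.003,"turn":0,"jaw":0},
  ],
)

```text
t: 38.0
tool_pos: [0.5718, 0.0912, 0.1328]
orientation: [2.093, 2.343, 0.0]
force: [0.2, -0.1, -1.8]
opening: 0.0293
```

Request:
drive_tool(
  steps=[
    {"tx":0,"ty":0,"tz":0.003,"turn":0,"jaw":0},
    {"tx":0,"ty":0,"tz":0.003,"turn":0,"jaw":0},
  ],
)

```text
t: 38.2
tool_pos: [0.5721, 0.0913, 0.1328]
orientation: [2.093, 2.343, 0.001]
force: [-2.7, 0.5, 3.3]
opening: 0.0295
```

Seated at 0.1328, against 0.1327 predicted. Releasing and heading back for the flask.

Request:
drive_tool(
  steps=[
    {"tx":0,"ty":0,"tz":-0.001,"turn":0,"jaw":0.35},
    {"tx":0,"ty":0,"tz":-0.001,"turn":0,"jaw":0.4},
    {"tx":0,"ty":0,"tz":-0.001,"turn":0,"jaw":0.5},
    {"tx":0,"ty":0,"tz":-0.001,"turn":0,"jaw":0.7},
    {"tx":0,"ty":0,"tz":-0.001,"turn":0,"jaw":0.7},
    {"tx":0,"ty":0,"tz":-0.05,"turn":0,"jaw":0.7},
    {"tx":0,"ty":0,"tz":-0.14,"turn":0,"jaw":0.7},
    {"tx":0,"ty":0,"tz":-0.24,"turn":0,"jaw":0.7},
    {"tx":-0.05,"ty":-0.01,"tz":-0.31,"turn":0,"jaw":0.7},
    {"tx":-0.14,"ty":-0.04,"tz":-0.33,"turn":0,"jaw":0.7},
    {"tx":-0.26,"ty":-0.08,"tz":-0.33,"turn":0,"jaw":0.7},
    {"tx":-0.4,"ty":-0.12,"tz":-0.33,"turn":0,"jaw":0.7},
  ],
)

```text
t: 39.4
tool_pos: [0.5497, -0.0325, 0.233]
orientation: [2.089, 2.343, 0.002]
force: [0.7, -0.0, -0.7]
opening: 0.065
```

Request:
drive_tool(
  steps=[
    {"tx":-0.14,"ty":-0.04,"tz":0,"turn":0,"jaw":0.7},
    {"tx":-0.28,"ty":-0.09,"tz":0,"turn":0,"jaw":0.7},
    {"tx":-0.42,"ty":-0.13,"tz":0,"turn":0,"jaw":0.7},
    {"tx":-0.56,"ty":-0.18,"tz":0,"turn":0,"jaw":0.7},
    {"tx":-0.7,"ty":-0.22,"tz":0,"turn":0,"jaw":0.7},
    {"tx":-0.82,"ty":-0.26,"tz":0,"turn":0,"jaw":0.7},
    {"tx":-0.9,"ty":-0.29,"tz":0,"turn":0,"jaw":0.7},
    {"tx":-0.92,"ty":-0.305,"tz":0,"turn":0,"jaw":0.7},
    {"tx":-0.92,"ty":-0.305,"tz":0,"turn":0,"jaw":0.7},
    {"tx":-0.92,"ty":-0.305,"tz":0,"turn":0,"jaw":0.7},
    {"tx":-0.92,"ty":-0.305,"tz":0,"turn":0,"jaw":0.7},
  ],
)

```text
t: 40.5
tool_pos: [0.4902, -0.3153, 0.2313]
orientation: [2.091, 2.344, 0.001]
force: [0.3, 0.0, 0.2]
opening: 0.0652
```

Run:
```python
from h import *
plan((.4892,-.3161,.141),96.45)
shot('wrist','w16'); im,_,_=shot('side','s16')
```

```text
t=40.50 pos=[ 0.4902 -0.3153  0.2313] th=96.54 open=65.2 F=[0.3 0.  0.2]
 tx=-0.0022 ty=-0.0036 tz=0.3010 turn=0.0005
```

View pics/w16.png

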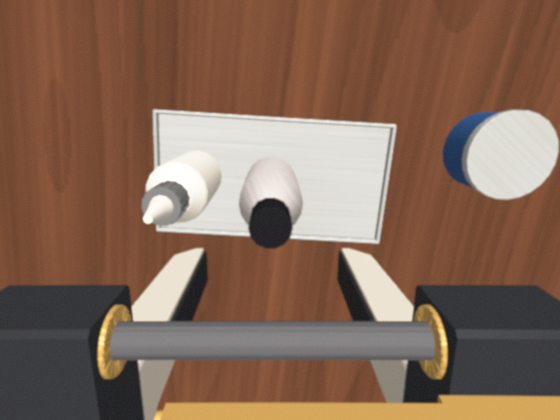

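View pics/s16.png

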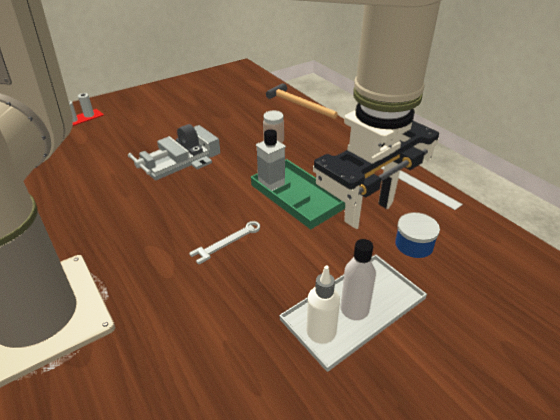

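The tin is back upright in its bay (side ~(271,165)), and the flask cap is centred between the fingers (wrist (270,222)). Gripping the flask.

Request:
drive_tool(
  steps=[
    {"tx":0,"ty":-0.003,"tz":0.04,"turn":0,"jaw":0.65},
    {"tx":0,"ty":-0.003,"tz":0.11,"turn":0,"jaw":0.65},
    {"tx":0,"ty":-0.003,"tz":0.19,"turn":0,"jaw":0.65},
    {"tx":0,"ty":-0.003,"tz":0.26,"turn":0,"jaw":0.65},
    {"tx":0,"ty":-0.003,"tz":0.29,"turn":0,"jaw":0.6},
    {"tx":0,"ty":-0.003,"tz":0.297,"turn":0,"jaw":0.5},
    {"tx":0,"ty":-0.003,"tz":0.297,"turn":0,"jaw":0.4},
    {"tx":0,"ty":-0.003,"tz":0.297,"turn":0,"jaw":0.2},
    {"tx":0,"ty":-0.003,"tz":0.297,"turn":0,"jaw":0},
    {"tx":0,"ty":-0.003,"tz":0.297,"turn":0,"jaw":0},
    {"tx":0,"ty":-0.003,"tz":0.297,"turn":0,"jaw":0},
    {"tx":0,"ty":-0.003,"tz":0.297,"turn":0,"jaw":0},
  ],
  force=30,
)

```text
t: 41.8
tool_pos: [0.4893, -0.3173, 0.1432]
orientation: [2.092, 2.341, 0.0]
force: [-0.6, 0.1, 5.8]
opening: 0.0291
```

Run:
```python
from h import *
plan((.5801,.0197,.22),96.45)
```

```text
t=41.80 pos=[ 0.4893 -0.3173  0.1432] th=96.45 open=29.1 F=[-0.6  0.1  5.8]
 tx=1.0818 ty=0.4273 tz=-0.2571 turn=-0.0000
```

Request:
drive_tool(
  steps=[
    {"tx":0,"ty":0,"tz":-0.03,"turn":0,"jaw":0},
    {"tx":0,"ty":0,"tz":-0.09,"turn":0,"jaw":0},
    {"tx":0,"ty":0,"tz":-0.17,"turn":0,"jaw":0},
    {"tx":0,"ty":0,"tz":-0.24,"turn":0,"jaw":0},
    {"tx":0.04,"ty":0.02,"tz":-0.26,"turn":0,"jaw":0},
    {"tx":0.12,"ty":0.05,"tz":-0.26,"turn":0,"jaw":0},
    {"tx":0.22,"ty":0.09,"tz":-0.26,"turn":0,"jaw":0},
    {"tx":0.34,"ty":0.13,"tz":-0.26,"turn":0,"jaw":0},
    {"tx":0.46,"ty":0.18,"tz":-0.26,"turn":0,"jaw":0},
    {"tx":0.58,"ty":0.23,"tz":-0.26,"turn":0,"jaw":0},
    {"tx":0.7,"ty":0.28,"tz":-0.26,"turn":0,"jaw":0},
    {"tx":0.82,"ty":0.32,"tz":-0.26,"turn":0,"jaw":0},
  ],
)

```text
t: 43.0
tool_pos: [0.5562, -0.0587, 0.2188]
orientation: [-2.091, -2.342, 0.001]
force: [0.3, -0.9, -1.4]
opening: 0.0294
```

Request:
drive_tool(
  steps=[
    {"tx":0.1,"ty":0.04,"tz":0,"turn":0,"jaw":0},
    {"tx":0.18,"ty":0.07,"tz":0,"turn":0,"jaw":0},
    {"tx":0.24,"ty":0.1,"tz":0,"turn":0,"jaw":0},
    {"tx":0.261,"ty":0.107,"tz":0,"turn":0,"jaw":0},
    {"tx":0.261,"ty":0.107,"tz":0,"turn":0,"jaw":0},
    {"tx":0.261,"ty":0.107,"tz":0,"turn":0,"jaw":0},
    {"tx":0.261,"ty":0.107,"tz":0,"turn":0,"jaw":0},
    {"tx":0.261,"ty":0.107,"tz":0,"turn":0,"jaw":0},
  ],
)

```text
t: 43.8
tool_pos: [0.5794, 0.019, 0.2199]
orientation: [2.095, 2.341, -0.0]
force: [-0.4, 0.5, -3.1]
opening: 0.0294
```

Run:
```python
from h import *
plan((.5801,.0195,.1442),96.35)
im,_,_=shot('side','s17');im2,_,_=shot('scene','s17b');
cv2.imwrite('pics/c17.png',np.hstack([cv2.resize(im[60:230,200:370],(400,400)),cv2.resize(im2[90:270,210:370],(400,400))]))
```

```text
t=43.80 pos=[0.5794 0.019  0.2199] th=96.37 open=29.4 F=[-0.4  0.5 -3.1]
 tx=0.0015 ty=0.0024 tz=0.2522 turn=0.0001
```

View pics/c17.png

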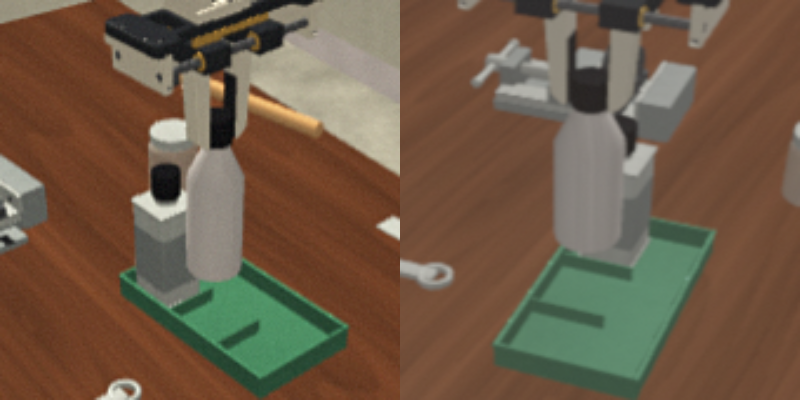

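The flask hangs over the middle bay beside the tin. Lowering.

Request:
drive_tool(
  steps=[
    {"tx":-0.002,"ty":0.001,"tz":0.05,"turn":0,"jaw":0},
    {"tx":-0.002,"ty":0.001,"tz":0.12,"turn":0,"jaw":0},
    {"tx":-0.002,"ty":0.001,"tz":0.18,"turn":0,"jaw":0},
    {"tx":-0.002,"ty":0.001,"tz":0.22,"turn":0,"jaw":0},
    {"tx":-0.002,"ty":0.001,"tz":0.24,"turn":0,"jaw":0},
    {"tx":-0.002,"ty":0.001,"tz":0.247,"turn":0,"jaw":0},
    {"tx":-0.002,"ty":0.001,"tz":0.249,"turn":0,"jaw":0},
    {"tx":-0.002,"ty":0.001,"tz":0.249,"turn":0,"jaw":0},
  ],
)

```text
t: 44.7
tool_pos: [0.5805, 0.0194, 0.1461]
orientation: [2.092, 2.342, 0.001]
force: [0.3, -0.6, -1.9]
opening: 0.0292
```

Request:
drive_tool(
  steps=[
    {"tx":0,"ty":0,"tz":0.003,"turn":0,"jaw":0},
    {"tx":0,"ty":0,"tz":0.003,"turn":0,"jaw":0},
  ],
)

```text
t: 44.9
tool_pos: [0.5803, 0.0194, 0.1448]
orientation: [2.092, 2.342, 0.001]
force: [0.6, -0.0, -2.2]
opening: 0.0297
```

Request:
drive_tool(
  steps=[
    {"tx":0,"ty":0,"tz":0.003,"turn":0,"jaw":0},
    {"tx":0,"ty":0,"tz":0.003,"turn":0,"jaw":0},
  ],
)

```text
t: 45.1
tool_pos: [0.5804, 0.0194, 0.1443]
orientation: [2.092, 2.342, 0.001]
force: [-1.4, 0.6, 3.3]
opening: 0.0296
```

Contact at 0.1443, against 0.1442 predicted. Releasing and going for the bottle.

Request:
drive_tool(
  steps=[
    {"tx":0,"ty":0,"tz":-0.001,"turn":0,"jaw":0.35},
    {"tx":0,"ty":0,"tz":-0.001,"turn":0,"jaw":0.4},
    {"tx":0,"ty":0,"tz":-0.001,"turn":0,"jaw":0.5},
    {"tx":0,"ty":0,"tz":-0.001,"turn":0,"jaw":0.7},
    {"tx":0,"ty":0,"tz":-0.001,"turn":0,"jaw":0.7},
    {"tx":0,"ty":0,"tz":-0.05,"turn":0,"jaw":0.7},
    {"tx":0,"ty":0,"tz":-0.14,"turn":0,"jaw":0.7},
    {"tx":0,"ty":0,"tz":-0.24,"turn":0,"jaw":0.7},
    {"tx":-0.05,"ty":-0.03,"tz":-0.31,"turn":0,"jaw":0.7},
    {"tx":-0.14,"ty":-0.09,"tz":-0.33,"turn":0,"jaw":0.7},
    {"tx":-0.26,"ty":-0.17,"tz":-0.33,"turn":0,"jaw":0.7},
    {"tx":-0.38,"ty":-0.25,"tz":-0.33,"turn":0,"jaw":0.7},
  ],
)

```text
t: 46.3
tool_pos: [0.518, -0.1033, 0.2443]
orientation: [2.09, 2.343, 0.001]
force: [0.4, -0.5, 0.3]
opening: 0.0652
```

Request:
drive_tool(
  steps=[
    {"tx":-0.12,"ty":-0.08,"tz":0,"turn":0,"jaw":0.7},
    {"tx":-0.24,"ty":-0.16,"tz":0,"turn":0,"jaw":0.7},
    {"tx":-0.36,"ty":-0.24,"tz":0,"turn":0,"jaw":0.7},
    {"tx":-0.48,"ty":-0.32,"tz":0,"turn":0,"jaw":0.7},
    {"tx":-0.59,"ty":-0.39,"tz":0,"turn":0,"jaw":0.7},
    {"tx":-0.66,"ty":-0.44,"tz":0,"turn":0,"jaw":0.7},
    {"tx":-0.682,"ty":-0.452,"tz":0,"turn":0,"jaw":0.7},
    {"tx":-0.682,"ty":-0.452,"tz":0,"turn":0,"jaw":0.7},
    {"tx":-0.682,"ty":-0.452,"tz":0,"turn":0,"jaw":0.7},
    {"tx":-0.682,"ty":-0.452,"tz":0,"turn":0,"jaw":0.7},
  ],
)

```text
t: 47.3
tool_pos: [0.4072, -0.3198, 0.2426]
orientation: [2.091, 2.344, 0.001]
force: [0.2, 0.4, -0.4]
opening: 0.065
```

Run:
```python
from h import *
plan((.4074,-.3211,.111),96.45)
a,_,_=shot('wrist','w18'); im,_,_=shot('side','s18')
cv2.imwrite('pics/c18.png',np.hstack([cv2.resize(a,(400,300)),cv2.resize(im,(400,300))]))
```

```text
t=47.30 pos=[ 0.4072 -0.3198  0.2426] th=96.54 open=65.0 F=[ 0.2  0.4 -0.4]
 tx=-0.0045 ty=0.0000 tz=0.4386 turn=0.0005
```

View pics/c18.png

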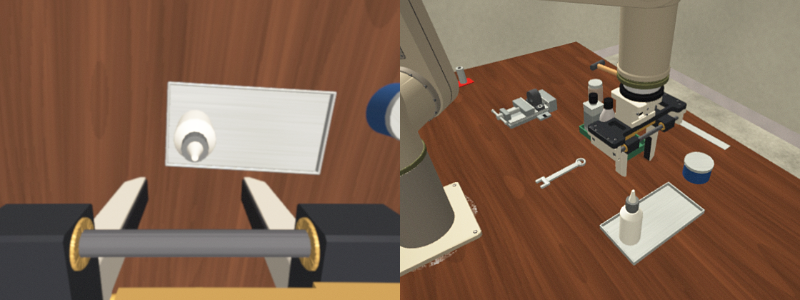

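The flask and tin stand upright in the tray. The bottle's nozzle is centred between the fingers (wrist ~(195,155)). Gripping it.

Request:
drive_tool(
  steps=[
    {"tx":-0.002,"ty":0,"tz":0.05,"turn":0,"jaw":0.65},
    {"tx":-0.002,"ty":0,"tz":0.14,"turn":0,"jaw":0.65},
    {"tx":-0.002,"ty":0,"tz":0.24,"turn":0,"jaw":0.65},
    {"tx":-0.002,"ty":0,"tz":0.34,"turn":0,"jaw":0.65},
    {"tx":-0.002,"ty":0,"tz":0.41,"turn":0,"jaw":0.65},
    {"tx":-0.002,"ty":0,"tz":0.434,"turn":0,"jaw":0.5},
    {"tx":-0.002,"ty":0,"tz":0.437,"turn":0,"jaw":0.4},
    {"tx":-0.002,"ty":0,"tz":0.437,"turn":0,"jaw":0.2},
    {"tx":-0.002,"ty":0,"tz":0.437,"turn":0,"jaw":0},
    {"tx":-0.002,"ty":0,"tz":0.437,"turn":0,"jaw":0},
    {"tx":-0.002,"ty":0,"tz":0.437,"turn":0,"jaw":0},
    {"tx":-0.002,"ty":0,"tz":0.437,"turn":0,"jaw":0},
  ],
  force=30,
)

```text
t: 48.6
tool_pos: [0.4074, -0.3222, 0.1127]
orientation: [2.091, 2.341, 0.0]
force: [1.1, 0.1, 5.8]
opening: 0.0294
```

Run:
```python
from h import *
plan((.5881,-.0519,.19),96.45)
```

```text
t=48.60 pos=[ 0.4074 -0.3222  0.1127] th=96.45 open=29.4 F=[1.1 0.1 5.8]
 tx=0.8272 ty=0.7001 tz=-0.2580 turn=-0.0000
```

Request:
drive_tool(
  steps=[
    {"tx":0,"ty":0,"tz":-0.03,"turn":0,"jaw":0},
    {"tx":0,"ty":0,"tz":-0.09,"turn":0,"jaw":0},
    {"tx":0,"ty":0,"tz":-0.17,"turn":0,"jaw":0},
    {"tx":0,"ty":0,"tz":-0.24,"turn":0,"jaw":0},
    {"tx":0.04,"ty":0.03,"tz":-0.26,"turn":0,"jaw":0},
    {"tx":0.11,"ty":0.09,"tz":-0.26,"turn":0,"jaw":0},
    {"tx":0.2,"ty":0.17,"tz":-0.26,"turn":0,"jaw":0},
    {"tx":0.3,"ty":0.26,"tz":-0.26,"turn":0,"jaw":0},
    {"tx":0.4,"ty":0.34,"tz":-0.26,"turn":0,"jaw":0},
    {"tx":0.5,"ty":0.43,"tz":-0.26,"turn":0,"jaw":0},
    {"tx":0.6,"ty":0.51,"tz":-0.26,"turn":0,"jaw":0},
    {"tx":0.69,"ty":0.59,"tz":-0.26,"turn":0,"jaw":0},
  ],
)

```text
t: 49.8
tool_pos: [0.5592, -0.093, 0.1882]
orientation: [-2.091, -2.342, 0.001]
force: [1.4, 0.1, -2.8]
opening: 0.0295
```

Request:
drive_tool(
  steps=[
    {"tx":0.07,"ty":0.06,"tz":0,"turn":0,"jaw":0},
    {"tx":0.12,"ty":0.1,"tz":0,"turn":0,"jaw":0},
    {"tx":0.134,"ty":0.11,"tz":0,"turn":0,"jaw":0},
    {"tx":0.134,"ty":0.11,"tz":0,"turn":0,"jaw":0},
    {"tx":0.134,"ty":0.11,"tz":0,"turn":0,"jaw":0},
    {"tx":0.134,"ty":0.11,"tz":0,"turn":0,"jaw":0},
    {"tx":0.134,"ty":0.11,"tz":0,"turn":0,"jaw":0},
  ],
)

```text
t: 50.5
tool_pos: [0.5871, -0.0531, 0.1893]
orientation: [2.094, 2.341, -0.0]
force: [0.6, 0.6, -2.0]
opening: 0.0293
```

Run:
```python
from h import *
plan((.5881,-.0530,.1137),96.35)
im,_,_=shot('side','s19');im2,_,_=shot('scene','s19b');
cv2.imwrite('pics/c19.png',np.hstack([cv2.resize(im[60:230,220:390],(400,400)),cv2.resize(im2[90:270,210:370],(400,400))]))
```

```text
t=50.50 pos=[ 0.5871 -0.0531  0.1893] th=96.38 open=29.3 F=[ 0.6  0.6 -2. ]
 tx=0.0000 ty=0.0034 tz=0.2520 turn=0.0001
```

View pics/c19.png

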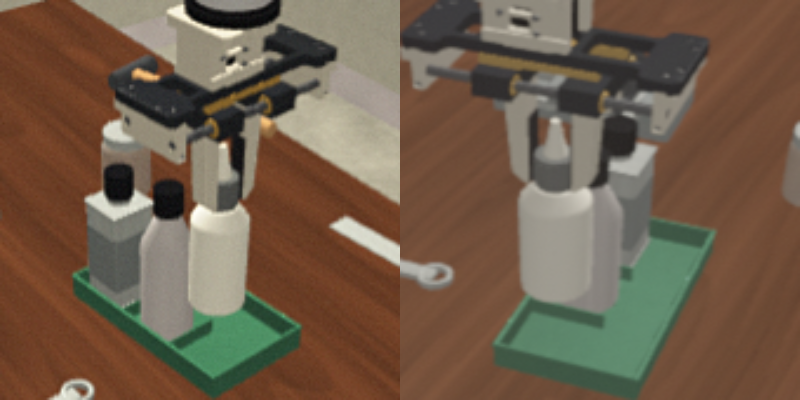

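The bottle is over the right bay, clear of the flask. Lowering.

Request:
drive_tool(
  steps=[
    {"tx":-0.002,"ty":0.002,"tz":0.05,"turn":0,"jaw":0},
    {"tx":-0.002,"ty":0.002,"tz":0.12,"turn":0,"jaw":0},
    {"tx":-0.002,"ty":0.002,"tz":0.18,"turn":0,"jaw":0},
    {"tx":-0.002,"ty":0.002,"tz":0.22,"turn":0,"jaw":0},
    {"tx":-0.002,"ty":0.002,"tz":0.24,"turn":0,"jaw":0},
    {"tx":-0.002,"ty":0.002,"tz":0.247,"turn":0,"jaw":0},
    {"tx":-0.002,"ty":0.002,"tz":0.249,"turn":0,"jaw":0},
    {"tx":-0.002,"ty":0.002,"tz":0.249,"turn":0,"jaw":0},
  ],
)

```text
t: 51.4
tool_pos: [0.5887, -0.0529, 0.1154]
orientation: [2.092, 2.342, 0.001]
force: [0.3, 0.7, -2.6]
opening: 0.0295
```

Request:
drive_tool(
  steps=[
    {"tx":0,"ty":0,"tz":0.003,"turn":0,"jaw":0},
    {"tx":0,"ty":0,"tz":0.003,"turn":0,"jaw":0},
  ],
)

```text
t: 51.6
tool_pos: [0.5885, -0.0528, 0.1142]
orientation: [2.092, 2.342, 0.001]
force: [-0.4, -0.3, -2.6]
opening: 0.0296
```

Request:
drive_tool(
  steps=[
    {"tx":0,"ty":0,"tz":0.003,"turn":0,"jaw":0},
    {"tx":0,"ty":0,"tz":0.003,"turn":0,"jaw":0},
  ],
)

```text
t: 51.8
tool_pos: [0.5887, -0.0528, 0.1138]
orientation: [2.092, 2.342, 0.001]
force: [-1.3, 1.5, 3.7]
opening: 0.0296
```

Contact at 0.1138. Releasing, rising clear, and moving back for a final look.

Request:
drive_tool(
  steps=[
    {"tx":0,"ty":0,"tz":-0.001,"turn":0,"jaw":0.35},
    {"tx":0,"ty":0,"tz":-0.001,"turn":0,"jaw":0.4},
    {"tx":0,"ty":0,"tz":-0.001,"turn":0,"jaw":0.5},
    {"tx":0,"ty":0,"tz":-0.001,"turn":0,"jaw":0.7},
    {"tx":0,"ty":0,"tz":-0.001,"turn":0,"jaw":0.7},
    {"tx":0,"ty":0,"tz":-0.05,"turn":0,"jaw":0.7},
    {"tx":0,"ty":0,"tz":-0.14,"turn":0,"jaw":0.7},
    {"tx":0,"ty":0,"tz":-0.25,"turn":0,"jaw":0.7},
    {"tx":0,"ty":0,"tz":-0.38,"turn":0,"jaw":0.7},
    {"tx":0,"ty":0,"tz":-0.5,"turn":0,"jaw":0.7},
    {"tx":-0.05,"ty":0,"tz":-0.58,"turn":0,"jaw":0.7},
    {"tx":-0.12,"ty":0,"tz":-0.63,"turn":0,"jaw":0.7},
  ],
)

```text
t: 53.0
tool_pos: [0.5931, -0.0882, 0.3066]
orientation: [2.088, 2.341, 0.004]
force: [-0.2, -0.7, 0.4]
opening: 0.0649
```

Request:
drive_tool(
  steps=[
    {"tx":-0.1,"ty":0,"tz":-0.02,"turn":0,"jaw":0.7},
    {"tx":-0.15,"ty":0,"tz":-0.03,"turn":0,"jaw":0.7},
    {"tx":-0.15,"ty":0,"tz":-0.03,"turn":0,"jaw":0.7},
    {"tx":-0.15,"ty":0,"tz":-0.03,"turn":0,"jaw":0.7},
    {"tx":-0.15,"ty":0,"tz":-0.03,"turn":0,"jaw":0.7},
  ],
)

```text
t: 53.5
tool_pos: [0.5969, -0.1321, 0.3101]
orientation: [-2.091, -2.343, 0.0]
force: [-0.9, -0.0, -0.4]
opening: 0.0653
```

Run:
```python
from h import *
np.set_printoptions(precision=4,suppress=True)
w,_,_=shot('wrist','w20'); im,_,_=shot('side','s20');im2,_,_=shot('scene','s20b')
plan((.59,-.1,.3))
cv2.imwrite('pics/c20.png',np.hstack([cv2.resize(w,(400,300)),cv2.resize(im,(400,300))]))
for n in('s20','s20b','w20'):
    P=cloud(load(n))
    for k,x,y,z,r,c0 in(('bottlecap',(.55,.63),(-.09,-.02),(.112,.136),.015,(.588,-.053)),('flaskcap',(.55,.62),(-.01,.05),(.144,.168),.015,(.58,.02)),('tincap',(.54,.61),(.06,.12),(.130,.154),.015,(.572,.09))):
        Q=sel(P,x,y,z)
        if len(Q)>20: print(n,k,*circ(Q,r,c0))
```

```text
t=53.65 pos=[ 0.597  -0.1322  0.3103] th=96.52 open=64.8 F=[ 0.1 -0.7 -0.3]
 tx=0.1093 ty=-0.0111 tz=0.0345
s20 bottlecap [ 0.5895 -0.051 ] 0.0011827120719620212 127
s20 flaskcap [0.5811 0.0196] 0.001437246845163957 118
s20 tincap [0.572 0.092] 0.00210750658023845 117
s20b bottlecap [ 0.5871 -0.0512] 0.0009672707154924952 168
s20b flaskcap [0.5784 0.0194] 0.0010054737312111856 154
s20b tincap [0.5691 0.092 ] 0.0011678542357260319 127
w20 bottlecap [ 0.588  -0.0491] 0.0023380508644009505 29
w20 flaskcap [0.5795 0.0213] 0.0034423470048804395 308
```

View pics/c20.png

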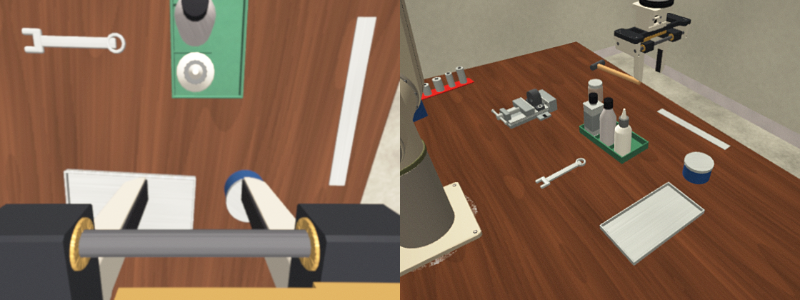

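View pics/s20b.png

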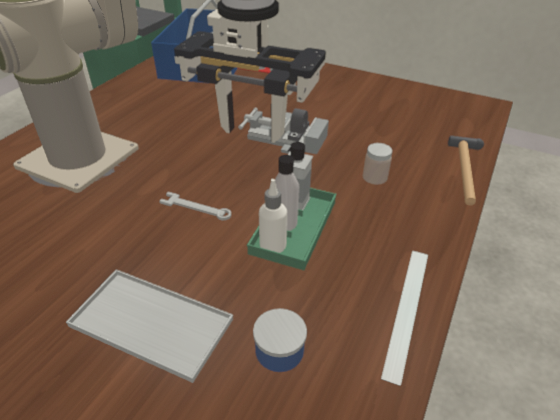

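All three containers stand upright in their own bays, within about 3 mm of the bay middles in both fixed cameras. The block is in the vice, the bystanders are where they were at the start, and the gripper is empty and clear. Handing in.

Run:
```python
from h import *
a=cv2.imread('pics/scene0.png').astype(int);b=cv2.imread('pics/s20b.png').astype(int)
for n,(r,c) in {'jar':(slice(140,190),slice(355,400)),'grease':(slice(310,370),slice(245,312)),'spanner':(slice(188,222),slice(155,238))}.items(): print(n,abs(a[r,c]-b[r,c]).mean().round(2))
print(robot.close_job())
```

```text
jar 0.68
grease 0.58
spanner 0.67
the job is handed in; nothing more can be done
None
```

The job is done and handed in after about 54 s of the 136 s allowed. I stood the bottle, flask and tin upright on the drip pan. The pillow block then went flat into the drill vice, and each container went back upright into its own bay. Every set-down was lowered until the wrist force showed contact, always within about 1 mm of the predicted height.

**Last checks**
- **Containers:** the last pictures from both fixed cameras show all three upright. Their caps are within about 3 mm of the bay middles.
- **Pillow block:** the wrist picture just after release shows it square, midway along the jaws and centred between them to about 1–2 mm. Nothing went near it afterwards.
- **Bystanders:** the picture patches around the spanner, screw jar and grease tin match the start pictures to within noise.

**Disagreements**
- **Across cameras:** the views differed by 2–5 mm on some positions. I averaged them, or compared both things in the same camera.
- **Vice centre:** my first wrist reading was a few millimetres off because I took a jaw's end face for its top edge. I corrected it from a second wrist position before lowering the block.

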